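# Back off a ratchet vice and slide out the fixture block

## Task

Free the aluminium fixture block from the small blue ratchet vice: flip the ratchet's direction selector (the yellow pin) fully over from the red dot to the green dot so that it loosens, then swing the handle by its red knob, anticlockwise to drive and back again to ratchet, until the jaw has backed off by at least 10 mm. Then slide the block straight back along the bed, away from the robot, until it is wholly clear of the jaws, leaving it upright on the bed and disturbing nothing that stands around.

Things in the scene. Friction and masses are not known exactly. Their poses are not given: they have to be found in the camera images.
- vice: Blue ratchet vice, fixed. Frame: origin on the bench under the middle of the jaws' length; x along the jaws (away from the robot at yaw 0), y to the left, z up. Bed: 12 mm plate, x -56 to 140, y -135 to 127 mm. Jaws: x -35 to 35 mm, top z 34 mm; fixed jaw's face at y 22 mm, moving jaw's at y 68 mm when clamped. A 10 mm high end stop has its near face at x 133 mm.
- spindle_axis (a point): Point on the vertical axis of the ratchet spindle (the vice's x 0, y -65 mm), at z 58 mm, the top of the dark round ratchet housing, radius 42 mm. A hex head in its middle rises to z 76 mm. Handle and selector turn about this axis.
- bed_run_out (a point): Point on the bed's top (z 12 mm) where the middle of the block's underside should about come to stand: the vice's x 85, y 45 mm.
- handle (a joint): Angle of the handle about the spindle axis (rad, grows anticlockwise from above), -0.75 to 0.75. At q the handle points along the angle 4.04 rad + q, anticlockwise from the vice's +x. Stays where left; resists 0.35 N m ratcheting back, 0.85 N m when it drives the spindle. 14 teeth: up to 0.45 rad is lost at a reversal; a return of the whole 1.5 rad picks up at least 3 teeth.
- knob_mid (a point): Point on the axis of the red upright knob at the end of the handle, 110 mm from the spindle axis, at z 80 mm. The knob is a post 18 mm in diameter, from z 50 to 98 mm; the handle bar below it is 16 mm wide, its top at z 50 mm.
- selector (a joint): Angle of the direction selector relative to the handle (rad, grows anticlockwise from above), -0.45 to 0.45. Near -0.45 (yellow pin at the red dot) the ratchet drives clockwise = tighten and slips anticlockwise; near +0.45 (pin at the green dot) it drives anticlockwise = loosen and slips clockwise. Turns about the spindle axis, stays where left, needs about 3 N at the pin.
- selector_pin (a point): Point on the axis of the yellow upright selector pin, 11 mm in diameter, from z 58.5 to 86.5 mm, this point at z 78 mm. It stands 56 mm from the spindle axis on the side opposite the handle: its direction is the handle's direction + 180 deg + the selector's angle.
- jaw (a joint): Travel of the moving jaw (m): 0 clamped, grows as it backs off along the vice's +y, up to 0.022. It moves 10 mm per radian of spindle turn and cannot be moved by pushing it. A steel lip at its far end (to the vice's x 38 mm) reaches 4 mm inward behind the block and holds it in until the jaw has backed off.
- block: Aluminium fixture block 80 x 45.4 x 36 mm (its x, y, z), 0.2 to 0.42 kg, a round brass movement fixed on top (to 43 mm above the underside). Origin: centre of its underside. Starts on the bed between the jaws (underside z 12 mm), long side along the vice's x, at the vice's x -8, y 45 mm. Its upper 14 mm stand above the jaws, so it can be pushed there from the front, over the jaws.
- oil_bottle: Bystander: amber oil bottle, black cap, 44 mm across, 72 mm high. Origin under its centre.
- blower: Bystander: red rubber dust blower, 60 mm across, 98 mm high. Origin under its centre.
- dust_dome: Bystander: clear dust dome with a knob, 104 mm across, 82 mm high. Origin under its centre.
- red_box: Bystander: open red card box 66 x 94 x 56 mm. Origin under its centre.
- pliers: Bystander: green-handled pliers lying flat, 124 x 47 x 14 mm.
- note_pad: Bystander: yellow note pad lying flat, 76 x 76 x 9 mm.
There are look-alikes about, which are no part of the job. Of the things that look like the block, the middle-sized one is meant.

How it is judged:
By the outcome, as a careful person would: the job done as asked, in the order asked, and still so for the second after the job is handed in, with the robot touching nothing.
It also fails if it takes over 67 s, if anything falls off the work surface, if the arm or the gripper's body presses on something with over 40 N, if the wrist force passes 120 N, or if a joint passes its speed limit or range.

## Robot

A 6-joint arm with a two-finger parallel gripper is mounted at the origin on a cart in front of the work surface, level with it; the furniture and walls round the work are solid. World frame = base frame: x ahead of the robot, y to its left, z up, the work surface at z = 0. Lengths are in mm, angles in rad, forces in N, time in s.
With the tool pointing down it reaches from about 350 to 975 mm from the base axis. Payload 7.1 kg.
Tool frame: the origin (TCP) lies at the very end of the fingers, on their centre line; the grasp point (between the pads) lies 19 mm behind it; z points along the fingers, y is the direction in which the jaws open and shut (so a half turn about z gives the same grasp; the last joint's range is limited). The gripper opens to 88 mm and grips with 3 to 60 N. Pads are 20 mm wide; open, the fingers measure 115 mm over their backs; the gripper's body (75 mm by 178 mm) begins 61 mm behind the grasp point.
Start: joints at [1.22, 0.423, 1.63, -0, 1.089, -0.019], TCP at [203.559, 590.905, 222.675] pointing down, gripper open.
Joint ranges: [-3, 3], [-0.9, 2.11], [0.09, 2.58], [-1.31, 4.45], [0.11, 2.69], [-2.54, 2.54]. Speed limits (rad/s): [2.39, 2.39, 3.01, 3.14, 3.14, 3.14].

## Interface

Orientations are given as a rotation vector (axis times angle).
In Python, from workcell import readout, imaging, close_job gives the robot as it stands.
- The arm moves only by the tool carry_out, never from a script. Its argument "rows" is a list of rows, each a list of 3 entries, a list of its own where there are three numbers: the shift along the tool's x, y, z in m, then the turn, a rotation vector about the tool's x, y, z in rad, then the closure, from 0 (fully open) to 1 (shut). In form: [[[dx, dy, dz], [wx, wy, wz], hand], ...]. A call has 1 to 12 rows; each row shifts and turns the commanded pose from where the row before left it, along the tool's axes as they then stand; what a row does not reach is not made up. A row lasts 1/12 s, in which the tool goes at most 41.7 mm and 7.16 degrees, less where a joint would pass 70% of its speed; a pose out of reach is approached as far as the arm can. A call with a gripper value outside its range is refused whole. The fingers move at their own pace and stop on an object; the grip force is fixed at half the most. Time passes only in rows, so rows that do not move let the fingers close. It gives the time, the measured TCP pose, the force and the opening at its end, in the units of the state.
- readout.get_obs(): the state, without advancing time (a new reading comes with each control period).
- imaging.get_image(name): name is "side" or "top" or "wrist"; returns the picture (400x640x3 uint8, red, green, blue); there is no depth.
- imaging.camera_params(name): a dict with "fx", "fy", "cx", "cy" (pixels), "k1" (the pictures are not rectified: a ray, as slopes to the right and down, at radius r is drawn at 1 + k1 r^2 times it, then the intrinsics apply), "rvec" (rotation vector, rad) and "tvec" (3), from world to camera coordinates, as OpenCV has them; the wrist camera has in their place "T_tool_cam" (4x4, takes a point from camera to tool coordinates, whose origin is the TCP and whose axes are the flange's). Camera axes: x right, y down, z forward; pixel columns grow to the right and rows downward; lengths in mm; the calibration is good to about 2 mm. A picture is of the moment at which its call begins: read the wrist's pose just before it. camera_params takes no time and is no camera call.
- close_job(): hands the job in, once; it reports no verdict.
The state is a dict: "t": time; "qpos": joint angles; "qvel": joint speeds; "joint_torque": joint torques, N m; "ee_pos": TCP position; "orientation": TCP orientation; "ft_force": force on the tool from outside, world axes, zero at the start; "moment": the same for the moment, N m; "width": finger opening in mm.
Only numpy, scipy, OpenCV 4.12 (cv2) and the standard library are available. Lean on these libraries where they do the work, as an engineer would, in place of code of your own. Each camera call takes 0.05 s, during which the arm holds its last target.

## Working session

There is one attempt and no reset: what is moved stays moved. The work goes in short steps, Python scripts to look and compute and a tool call to move; the robot and the scene stay as the last step left them, time stands still between calls to the robot, and variables do not carry over. Pictures are saved under pics/ and viewed, and the job is handed in when it is done.

Besides the shell and the picture viewer there is one more tool, called after "Request:" in YAML: its name, and indented under it one key for each argument. carry_out: Moves the arm, as the interface text tells. Its arguments: {"type":"object","properties":{"rows":{"type":"array","items":{"type":"array"}}},"required":["rows"]}

```bash
ls; mkdir -p pics
python3 - <<'E'
from workcell import readout, imaging
import cv2
print(readout.get_obs())
for n in ("side","top","wrist"):
    print(n,imaging.camera_params(n))
    cv2.imwrite(f"pics/{n}0.png",imaging.get_image(n)[:,:,::-1])
E
```

```text
pics
{'t': 0.0, 'qpos': array([ 1.21999032e+00,  4.23815715e-01,  1.63067268e+00, -2.01102740e-06,
        1.08859184e+00, -1.90119540e-02]), 'qvel': array([-0.00072004,  0.00041694, -0.00192315,  0.00052189, -0.00258888,
        0.00015936]), 'joint_torque': array([ 1.33476264e-03, -5.44630408e+01, -2.73664784e+01,  6.43362058e-02,
        2.29084870e-02, -1.43903580e-04]), 'ee_pos': array([203.38350792, 590.40663378, 221.92418382]), 'orientation': array([-5.18747058e-01, -3.09819193e+00,  2.29717426e-03]), 'ft_force': array([ 0.0354567 ,  0.23388039, -0.24934628]), 'moment': array([-0.03883168, -0.02109954,  0.06225792]), 'width': 87.63799880353474}
side {'fx': 419.97322867089616, 'fy': 419.97322867089616, 'cx': 319.36764256046445, 'cy': 195.42785403975518, 'k1': -0.11255578433394701, 'rvec': array([ 0.14130076,  2.58946327, -1.6922251 ]), 'tvec': array([586.48214072,  74.76792312, 952.36857822])}
top {'fx': 460.9783404051992, 'fy': 460.9783404051992, 'cx': 321.4835711725263, 'cy': 202.57495517811068, 'k1': -0.04500885788242688, 'rvec': array([ 2.16535203, -2.10291549,  0.20701628]), 'tvec': array([-115.9973559 ,  585.0222817 , 1221.57200349])}
wrist {'fx': 346.7878544486401, 'fy': 346.7878544486401, 'cx': 312.16450349472296, 'cy': 195.2558361924231, 'k1': 0.014609283249469583, 'T_tool_cam': array([[-1.38579208e-03, -9.68124895e-01, -2.50464102e-01,
         6.86020427e+01],
       [ 9.99999040e-01, -1.33652127e-03, -3.66803965e-04,
         9.84639473e-01],
       [ 2.03614493e-05, -2.50464370e-01,  9.68125818e-01,
        -1.60771167e+02],
       [ 0.00000000e+00,  0.00000000e+00,  0.00000000e+00,
         1.00000000e+00]])}
```

View pics/top0.png

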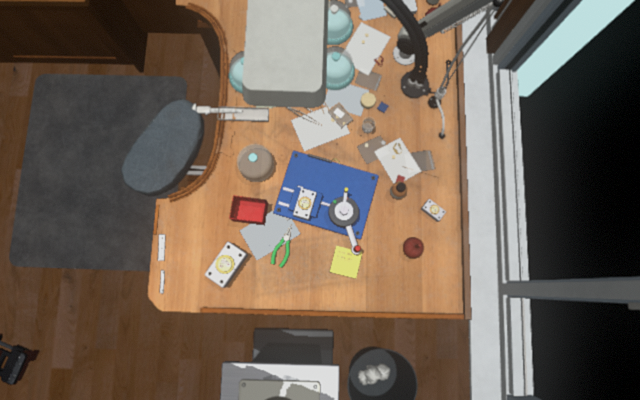

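View pics/side0.png

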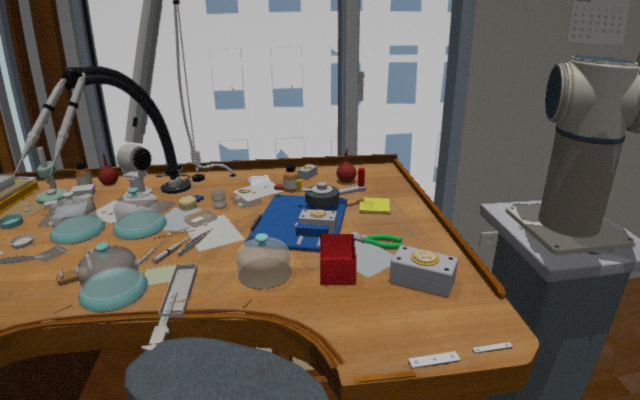

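View pics/wrist0.png

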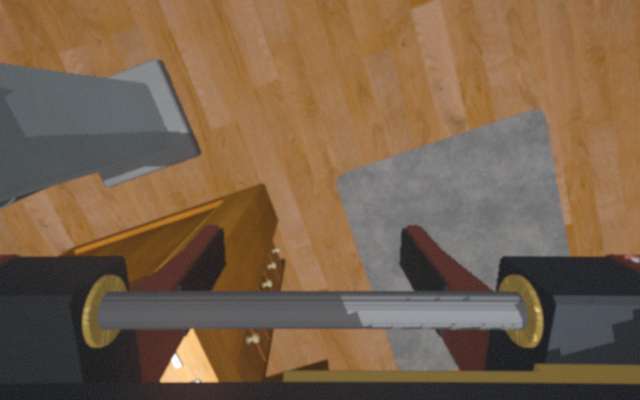

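The top picture shows the vice at (327,195). Block look-alikes are at (305,203) in the vice (middle-sized), (226,264) large and (433,210) small. I'll check the choice in a close crop.

```bash
cat > h.py <<'E'
import numpy as np, cv2
from scipy.spatial.transform import Rotation as R
from workcell import readout, imaging
def cam(n,obs=None):
    p=imaging.camera_params(n); K=np.array([[p['fx'],0,p['cx']],[0,p['fy'],p['cy']],[0,0,1]])
    d=np.array([p['k1'],0,0,0.])
    if n!='wrist': return K,d,R.from_rotvec(p['rvec']).as_matrix(),np.array(p['tvec'])
    obs=obs or readout.get_obs()
    T=np.eye(4);T[:3,:3]=R.from_rotvec(obs['orientation']).as_matrix();T[:3,3]=obs['ee_pos']
    W=np.linalg.inv(T@p['T_tool_cam']); return K,d,W[:3,:3],W[:3,3]
def ray(c,uv):
    K,d,r,t=c; n=cv2.undistortPoints(np.array([[uv]],float),K,d)[0,0]
    return -r.T@t, r.T@np.array([n[0],n[1],1])
def at_z(c,uv,z):
    o,v=ray(c,uv); return o+v*(z-o[2])/v[2]
def proj(c,P):
    K,d,r,t=c; return cv2.projectPoints(np.array(P,float).reshape(-1,1,3),cv2.Rodrigues(r)[0],t,K,d)[0].reshape(-1,2)
def crop(img,x0,y0,x1,y1,s,name):
    cv2.imwrite('pics/'+name,cv2.resize(img[y0:y1,x0:x1,::-1],None,fx=s,fy=s,interpolation=cv2.INTER_CUBIC))
E
python3 - <<'E'
from h import *
im=cv2.imread('pics/top0.png')[:,:,::-1]
crop(im,265,140,400,290,4-0.1,'topc.png')
im=cv2.imread('pics/side0.png')[:,:,::-1]
crop(im,230,150,400,260,4.5,'sidec.png')
E
```

```text
(no output)
```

View pics/topc.png

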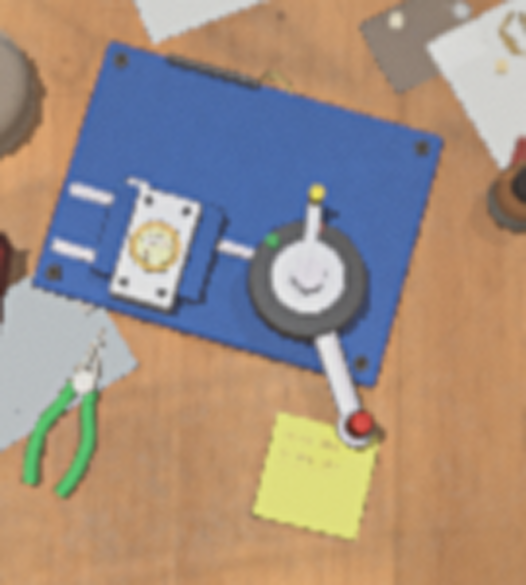

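View pics/sidec.png

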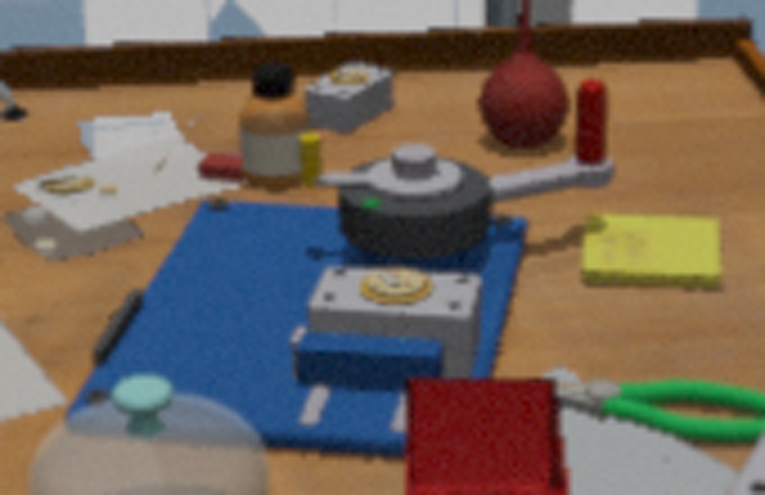

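```bash
cat > fit.py <<'E'
from h import *
from scipy.optimize import least_squares
c=cam('top'); f=3.9
S=cam('side')
px=lambda a:np.array(a)/f+[265,140]-0.37
obs=[((140,127,12),(110,42)),((140,-135,12),(441,137)),((-56,-135,12),(375,385)),((-56,127,12),(35,288)),((0,-65,76),(309,272))]
def w(p,P):
    x,y,a=p; P=np.array(P,float).reshape(-1,3)
    return np.c_[x+P[:,0]*np.cos(a)-P[:,1]*np.sin(a), y+P[:,0]*np.sin(a)+P[:,1]*np.cos(a), P[:,2]]
V=[o[0] for o in obs]; U=np.array([px(o[1]) for o in obs])
r=least_squares(lambda p:(proj(c,w(p,V))-U).ravel(),[500,50,-.2])
if __name__=='__main__':
    print(r.x, r.fun.reshape(-1,2).round(2))
    p=r.x
    sp=w(p,(0,-65,58))[0]; print('spindle',sp)
    for n,uv,z in (('knob',(361,422),98),('pin',(317,191),86.5)):
        P=at_z(c,px(uv),z); d=P-sp; print(n,P, np.hypot(*d[:2]), np.arctan2(d[1],d[0])-p[2])
    print('block mid', at_z(c,px((155,246)),55), w(p,(-8,45,55)), 'runout',w(p,(85,45,12)))
    q0=4.04
    chk=[(0,-65,76),(-8,45,55),(110*np.cos(q0),-65+110*np.sin(q0),98)]
    print('side proj',((proj(S,w(p,chk))-[230,150])*4.5).round(), 'top', ((proj(c,w(p,chk))-[265,140])*3.9).round())
E
python3 fit.py
```

```text
[ 5.82375836e+02 -9.76579505e+01 -2.50761710e-01] [[-0.72 -0.65]
 [ 1.13 -0.62]
 [ 0.5   0.67]
 [-1.23  0.09]
 [ 0.32  0.36]]
spindle [ 566.24661103 -160.62499035   58.        ]
knob [ 462.23942607 -195.39833661   98.        ] 109.66622147734401 -2.568178260629865
pin [ 622.67861449 -163.56210206   86.5       ] 56.50838556776598 0.19876171415975397
block mid [586.04860409 -51.61014682  55.        ] [[585.79243241 -52.08024904  55.        ]] runout [[675.88373564 -75.15744734  12.        ]]
side proj [[413. 150.]
 [398. 274.]
 [553.  63.]] top [[309. 272.]
 [154. 245.]
 [407. 398.]]
```

The crop agrees with the choice: the block clamped in the vice at top (305,203), 45 mm wide and between the larger (226,264) and smaller (433,210) ones. The fit puts the pin at radius 56.5 mm and the knob at 109.7 mm, which match the given 56 and 110. That gives a handle angle of about -0.33 and a selector angle of about -0.4. Next I'll plan the approach.

```bash
cat > plan.py <<'E'
from h import *
import json,sys
def state():
    o=readout.get_obs(); M=R.from_rotvec(o['orientation']).as_matrix()
    return o['ee_pos'],np.arctan2(M[1,1],M[0,1]),o,np.degrees(np.arccos(-M[2,2]))
def plan(pts,hand,start=None,dec=3):
    """pts: list of (x,y,z,yaw,n). prints rows"""
    p,a,o,tilt=state(); p=p.copy()
    if start: p,a=np.array(start[:3],float),start[3]
    rows=[]
    for x,y,z,b,n in pts:
        for k in range(n):
            s=1/(n-k); d=(np.array([x,y,z])-p)*s; da=(b-a)*s
            ex=np.array([-np.sin(a),np.cos(a),0]);ey=np.array([np.cos(a),np.sin(a),0])
            t=np.round([d@ex/1e3,d@ey/1e3,-d[2]/1e3],dec); w=round(-da,3)
            p=p+1e3*(t[0]*ex+t[1]*ey)+[0,0,-1e3*t[2]]; a-=w
            rows.append([t.tolist(),[0,0,w],hand])
    for i in range(0,len(rows),12): print(json.dumps(rows[i:i+12]).replace(' ',''))
    print('end',p.round(1),round(a,3))
E
python3 -c "
from plan import *
p,a,o,t=state();print(p,a,t)
plan([(575,-163,190,-1.62,24)],0.0)"
```

```text
[203.4005209  590.50367784 222.05502142] 1.239046011580934 0.07244014826087246
[[[-0.025,-0.025,0.001],[0,0,0.119],0.0],[[-0.028,-0.022,0.001],[0,0,0.119],0.0],[[-0.03,-0.018,0.001],[0,0,0.119],0.0],[[-0.032,-0.014,0.001],[0,0,0.119],0.0],[[-0.033,-0.011,0.001],[0,0,0.119],0.0],[[-0.034,-0.006,0.001],[0,0,0.119],0.0],[[-0.035,-0.002,0.001],[0,0,0.119],0.0],[[-0.035,0.002,0.001],[0,0,0.119],0.0],[[-0.034,0.006,0.002],[0,0,0.119],0.0],[[-0.034,0.01,0.001],[0,0,0.119],0.0],[[-0.032,0.014,0.002],[0,0,0.119],0.0],[[-0.03,0.018,0.001],[0,0,0.119],0.0]]
[[[-0.028,0.021,0.002],[0,0,0.119],0.0],[[-0.025,0.024,0.001],[0,0,0.119],0.0],[[-0.022,0.027,0.002],[0,0,0.119],0.0],[[-0.019,0.03,0.001],[0,0,0.119],0.0],[[-0.015,0.031,0.002],[0,0,0.119],0.0],[[-0.011,0.033,0.001],[0,0,0.119],0.0],[[-0.007,0.034,0.002],[0,0,0.12],0.0],[[-0.003,0.035,0.001],[0,0,0.119],0.0],[[0.001,0.035,0.002],[0,0,0.12],0.0],[[0.005,0.035,0.001],[0,0,0.119],0.0],[[0.009,0.034,0.002],[0,0,0.12],0.0],[[0.013,0.033,0.001],[0,0,0.119],0.0]]
end [ 575.4 -162.9  190.1] -1.62
```

Request:
carry_out:
  rows:
    - [[-0.025, -0.025, 0.001], [0, 0, 0.119], 0.0]
    - [[-0.028, -0.022, 0.001], [0, 0, 0.119], 0.0]
    - [[-0.03, -0.018, 0.001], [0, 0, 0.119], 0.0]
    - [[-0.032, -0.014, 0.001], [0, 0, 0.119], 0.0]
    - [[-0.033, -0.011, 0.001], [0, 0, 0.119], 0.0]
    - [[-0.034, -0.006, 0.001], [0, 0, 0.119], 0.0]
    - [[-0.035, -0.002, 0.001], [0, 0, 0.119], 0.0]
    - [[-0.035, 0.002, 0.001], [0, 0, 0.119], 0.0]
    - [[-0.034, 0.006, 0.002], [0, 0, 0.119], 0.0]
    - [[-0.034, 0.01, 0.001], [0, 0, 0.119], 0.0]
    - [[-0.032, 0.014, 0.002], [0, 0, 0.119], 0.0]
    - [[-0.03, 0.018, 0.001], [0, 0, 0.119], 0.0]

```text
t: 1.15
ee_pos: [390.5, 212.8, 208.5]
orientation: [-2.427, -1.995, 0.0]
ft_force: [-0.6, 0.1, -0.9]
width: 87.6
```

Request:
carry_out:
  rows:
    - [[-0.028, 0.021, 0.002], [0, 0, 0.119], 0.0]
    - [[-0.025, 0.024, 0.001], [0, 0, 0.119], 0.0]
    - [[-0.022, 0.027, 0.002], [0, 0, 0.119], 0.0]
    - [[-0.019, 0.03, 0.001], [0, 0, 0.119], 0.0]
    - [[-0.015, 0.031, 0.002], [0, 0, 0.119], 0.0]
    - [[-0.011, 0.033, 0.001], [0, 0, 0.119], 0.0]
    - [[-0.007, 0.034, 0.002], [0, 0, 0.12], 0.0]
    - [[-0.003, 0.035, 0.001], [0, 0, 0.119], 0.0]
    - [[0.001, 0.035, 0.002], [0, 0, 0.12], 0.0]
    - [[0.005, 0.035, 0.001], [0, 0, 0.119], 0.0]
    - [[0.009, 0.034, 0.002], [0, 0, 0.12], 0.0]
    - [[0.013, 0.033, 0.001], [0, 0, 0.119], 0.0]

```text
t: 2.15
ee_pos: [575.7, -164.2, 190.2]
orientation: [-3.14, 0.087, 0.001]
ft_force: [-0.8, 0.5, -1.2]
width: 87.7
```

```bash
python3 -c "
from plan import *
p,a,o,t=state();print(o['t'],p,a,t)
cv2.imwrite('pics/w1.png',imaging.get_image('wrist')[:,:,::-1])
p,a,o,t=state();print(o['t'],p,a,t)
"
```

```text
2.15 [ 575.7340836  -164.19435154  190.21048452] -1.6261663610386905 0.04337132393078561
2.2 [ 578.88520559 -169.30639672  190.62228935] -1.6353609508529456 0.2452550223906543
```

View pics/w1.png

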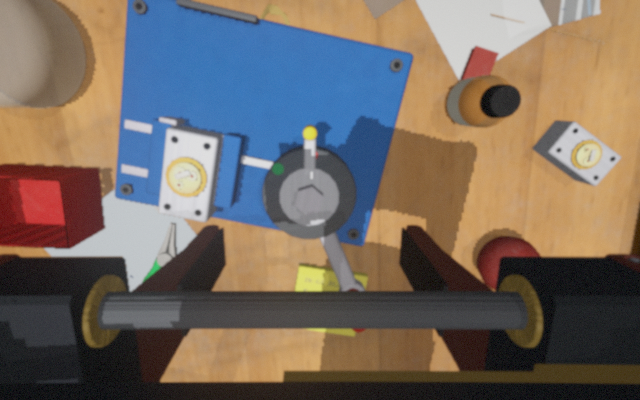

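The wrist view shows the yellow pin at (310,133), the hub at (308,197) and the green dot at (279,169). The arm was still settling, so I'll take a settled picture and refine the fit.

```bash
python3 -c "
from plan import *
import pickle
imaging.get_image('side')
o=readout.get_obs(); print(o['t'],o['ee_pos'],o['qvel'].round(3))
im=imaging.get_image('wrist'); pickle.dump((o,im),open('w2.pkl','wb'))
crop(im,100,0,420,240,2.5,'w2.png')
print(readout.get_obs()['ee_pos'])
"
```

```text
2.25 [ 577.39034163 -166.63489123  190.38424474] [ 0.055 -0.034  0.074  0.025  0.011 -0.077]
[ 575.91669902 -164.45142229  190.11304479]
```

View pics/w2.png

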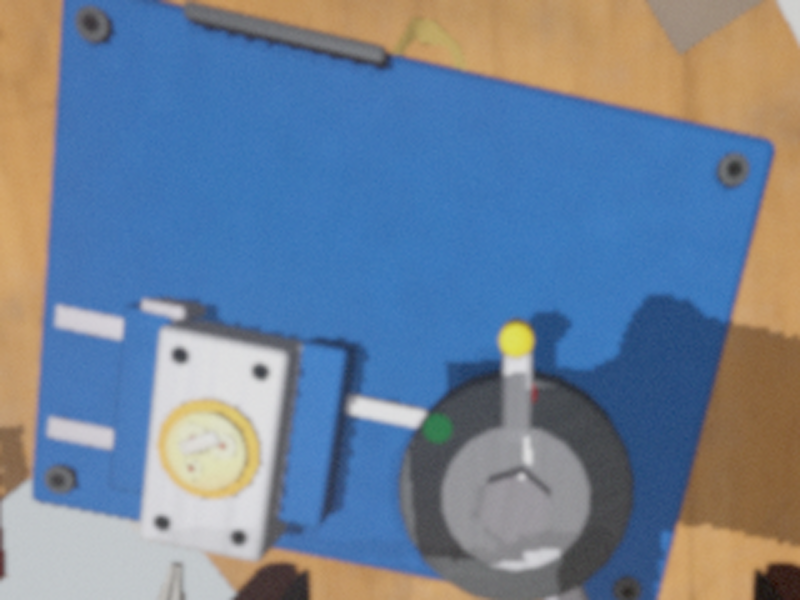

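```bash
python3 -c "
from h import *; import pickle, fit
o,im=pickle.load(open('w2.pkl','rb')); c=cam('wrist',o)
px=lambda a:np.array(a)/2.5+[100,0]-.3
p=fit.r.x
for n,uv,z in (('pin',(517,339),86.5),('hex',(513,505),76),('corner',(772,146),12),('block',(211,447),55),('nearleft',(35,499),12)):
    print(n,at_z(c,px(uv),z).round(1))
print(fit.w(p,[(0,-65,76),(140,-135,12),(-8,45,55),(-56,127,12)]).round(1))
"
```

```text
pin [ 624.  -164.    86.5]
hex [ 569.3 -159.1   76. ]
corner [ 682.2 -260.    12. ]
block [590.5 -54.9  55. ]
nearleft [565.4  35.3  12. ]
[[ 566.2 -160.6   76. ]
 [ 684.5 -263.2   12. ]
 [ 585.8  -52.1   55. ]
 [ 559.6   39.3   12. ]]
```

```bash
python3 -c "
from plan import *
plan([(623,-164,120,-1.62,4),(623,-164,66,-1.62,6)],0.66)"
```

```text
[[[0.012,-0.001,0.018],[0,0,-0.001],0.66],[[0.012,-0.001,0.017],[0,0,-0.001],0.66],[[0.011,-0.0,0.018],[0,0,-0.0],0.66],[[0.012,-0.001,0.017],[0,0,-0.001],0.66],[[-0.0,0.0,0.009],[0,0,0.0],0.66],[[-0.0,0.0,0.009],[0,0,0.0],0.66],[[-0.0,0.0,0.009],[0,0,0.0],0.66],[[-0.0,0.0,0.009],[0,0,0.0],0.66],[[-0.0,0.0,0.009],[0,0,0.0],0.66],[[-0.0,0.0,0.009],[0,0,0.0],0.66]]
end [ 623.  -163.8   66.1] -1.62
```

Request:
carry_out:
  rows:
    - [[0.012, -0.001, 0.018], [0, 0, 0], 0.66]
    - [[0.012, -0.001, 0.017], [0, 0, 0], 0.66]
    - [[0.011, 0, 0.018], [0, 0, 0], 0.66]
    - [[0.012, -0.001, 0.017], [0, 0, 0], 0.66]
    - [[0, 0, 0.005], [0, 0, 0], 0.66]
    - [[0, 0, 0.005], [0, 0, 0], 0.66]
    - [[0, 0, 0], [0, 0, 0], 0.66]
    - [[0, 0, 0], [0, 0, 0], 0.66]

```text
t: 2.97
ee_pos: [622.0, -161.3, 111.2]
orientation: [-3.141, 0.076, 0.0]
ft_force: [0.4, -0.3, -0.3]
width: 37.5
```

```bash
python3 -c "
from plan import *
p,a,o,t=state();print(o['t'],p,a,t,o['width'],o['qvel'].round(3))
im=imaging.get_image('wrist');cv2.imwrite('pics/w3.png',im[:,:,::-1])
crop(imaging.get_image('side'),250,100,400,250,4,'s3.png')
"
```

```text
2.9667 [ 622.01876193 -161.3419558   111.20802671] -1.6191974588776916 0.016103893754742304 37.53534265545344 [-0.005 -0.011 -0.011 -0.001 -0.001  0.002]
```

View pics/w3.png

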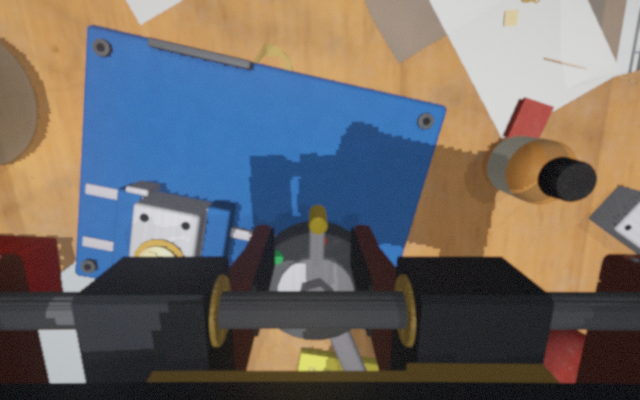

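View pics/s3.png

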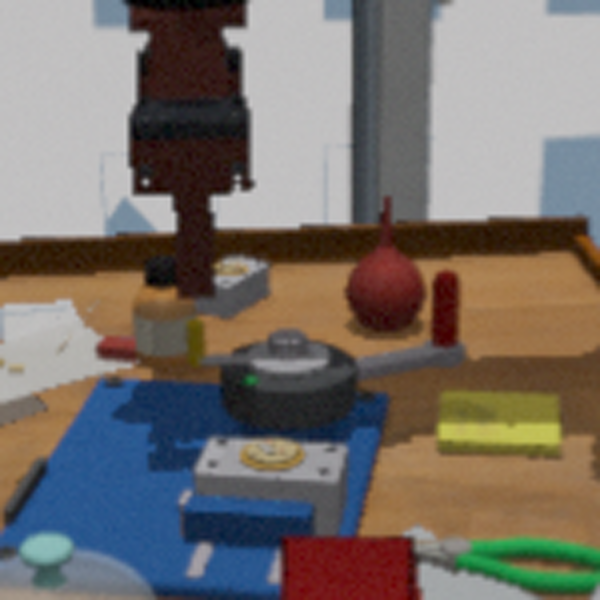

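```bash
python3 -c "
from h import *; import fit
c=cam('wrist')
im=cv2.imread('pics/w3.png')[:,:,::-1]
crop(im,260,180,380,260,5,'w3c.png')
print(proj(c,[(623,-164,58.5),(623,-164,86.5)]))
for n,uv in (('corner',(446,106)),('cornerL',(90,25))): print(n,at_z(c,uv,12))
print(fit.w(fit.r.x,[(140,-135,12),(140,127,12)]))
"
```

```text
[[317.32704976 213.42505452]
 [318.05883399 228.17849991]]
corner [ 685.28054522 -261.10472414   12.        ]
cornerL [750.98785073 -15.09069764  12.        ]
[[ 684.49799351 -263.17551712   12.        ]
 [ 749.51117584   -9.36991016   12.        ]]
```

View pics/w3c.png

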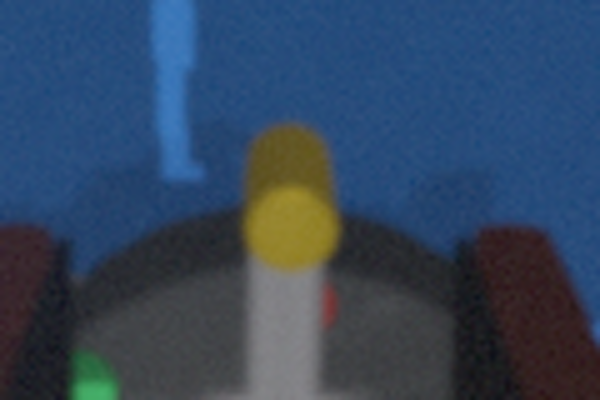

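```bash
python3 -c "
from plan import *
plan([(624.5,-163.5,66,-1.63,6)],0.66)
print('then')
s=np.array([567.5,-160.5]);th0=-.055;N=12
pts=[]
for k in range(1,N+1):
    th=th0+(.86-th0)*k/N
    pts.append((*(s+56.5*np.array([np.cos(th),np.sin(th)])),66,th-np.pi/2,1))
plan(pts,0.85,start=(624.5,-163.5,66,-1.63),dec=4)"
```

```text
[[[0.0,0.0,0.008],[0,0,0.002],0.66],[[0.0,0.0,0.008],[0,0,0.002],0.66],[[0.0,0.0,0.007],[0,0,0.002],0.66],[[0.001,0.001,0.008],[0,0,0.001],0.66],[[0.0,0.0,0.007],[0,0,0.002],0.66],[[0.001,0.001,0.008],[0,0,0.001],0.66]]
end [ 624.5 -163.9   65.9] -1.63
then
[[[-0.0008,-0.0042,-0.0],[0,0,-0.08],0.85],[[-0.0001,-0.0043,-0.0],[0,0,-0.077],0.85],[[-0.0002,-0.0043,-0.0],[0,0,-0.076],0.85],[[-0.0002,-0.0043,-0.0],[0,0,-0.076],0.85],[[-0.0001,-0.0043,-0.0],[0,0,-0.076],0.85],[[-0.0002,-0.0043,-0.0],[0,0,-0.077],0.85],[[-0.0002,-0.0043,-0.0],[0,0,-0.076],0.85],[[-0.0001,-0.0043,-0.0],[0,0,-0.076],0.85],[[-0.0002,-0.0043,-0.0],[0,0,-0.076],0.85],[[-0.0002,-0.0043,-0.0],[0,0,-0.077],0.85],[[-0.0001,-0.0043,-0.0],[0,0,-0.076],0.85],[[-0.0002,-0.0043,-0.0],[0,0,-0.076],0.85]]
end [ 604.4 -117.7   66. ] -0.711
```

Request:
carry_out:
  rows:
    - [[0, 0, 0.008], [0, 0, 0.002], 0.66]
    - [[0, 0.001, 0.008], [0, 0, 0.002], 0.66]
    - [[0, 0, 0.007], [0, 0, 0.002], 0.66]
    - [[0.001, 0.001, 0.008], [0, 0, 0.001], 0.66]
    - [[0, 0, 0.007], [0, 0, 0.002], 0.66]
    - [[0.001, 0, 0.007], [0, 0, 0.001], 0.66]
    - [[0, 0, 0], [0, 0, 0], 0.85]
    - [[0, 0, 0], [0, 0, 0], 0.85]
    - [[0, 0, 0], [0, 0, 0], 0.85]
    - [[0, 0, 0], [0, 0, 0], 0.85]

```text
t: 3.9
ee_pos: [624.8, -164.0, 66.0]
orientation: [3.14, -0.093, 0.001]
ft_force: [0.6, -1.0, 0.5]
width: 13.3
```

Request:
carry_out:
  rows:
    - [[-0.0005, -0.0042, 0], [0, 0, -0.08], 0.85]
    - [[-0.0001, -0.0043, 0], [0, 0, -0.077], 0.85]
    - [[-0.0002, -0.0043, 0], [0, 0, -0.076], 0.85]
    - [[-0.0002, -0.0043, 0], [0, 0, -0.076], 0.85]
    - [[-0.0001, -0.0043, 0], [0, 0, -0.076], 0.85]
    - [[-0.0002, -0.0043, 0], [0, 0, -0.077], 0.85]
    - [[-0.0002, -0.0043, 0], [0, 0, -0.076], 0.85]
    - [[-0.0001, -0.0043, 0], [0, 0, -0.076], 0.85]
    - [[-0.0002, -0.0043, 0], [0, 0, -0.076], 0.85]
    - [[-0.0002, -0.0043, 0], [0, 0, -0.077], 0.85]

```text
t: 4.73
ee_pos: [611.8, -124.7, 66.3]
orientation: [2.943, 1.094, 0.003]
ft_force: [2.2, -1.9, -1.2]
width: 13.1
```

Request:
carry_out:
  rows:
    - [[-0.0001, -0.0043, 0], [0, 0, -0.076], 0.85]
    - [[-0.0002, -0.0043, 0], [0, 0, -0.076], 0.85]
    - [[0, 0, 0], [0, 0, 0], 0.85]
    - [[0, 0, 0], [0, 0, 0], 0.85]
    - [[0, 0, 0], [0, 0, 0], 0.85]

```text
t: 5.15
ee_pos: [606.0, -118.6, 66.5]
orientation: [2.854, 1.308, 0.004]
ft_force: [2.4, -3.4, -1.2]
width: 13.5
```

```bash
python3 -c "
from plan import *
p,a,o,t=state();print(o['t'],p,a,t,o['width'],o['ft_force'],o['moment'])
crop(imaging.get_image('wrist'),200,150,440,300,3.3,'w4.png')
crop(imaging.get_image('top'),265,140,400,290,4,'t4.png')
"
```

```text
5.15 [ 606.03268511 -118.64789912   66.46931286] -0.7114249423849472 0.1765466898169511 13.514364887876791 [ 2.41475461 -3.38884574 -1.176115  ] [-0.47271395 -0.51105325 -0.00109721]
```

View pics/w4.png

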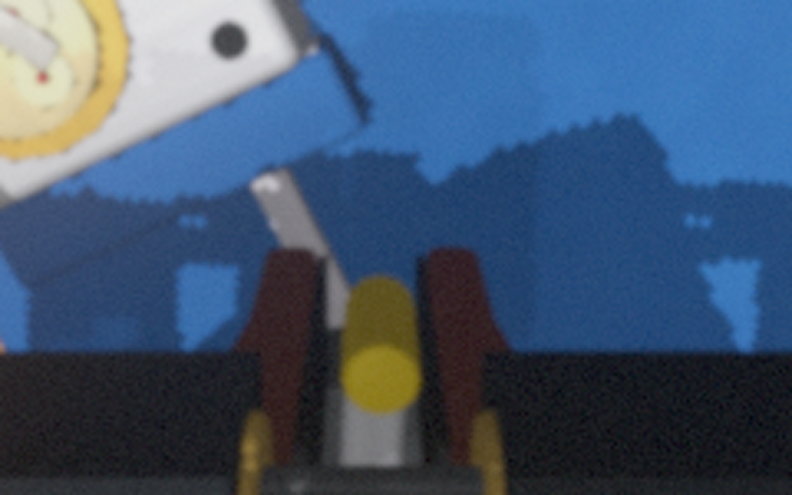

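View pics/t4.png

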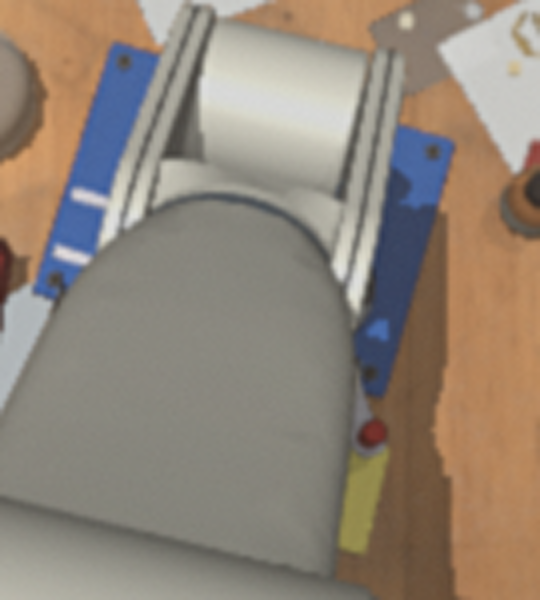

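Request:
carry_out:
  rows:
    - [[-0.0002, -0.0025, 0], [0, 0, -0.045], 0.85]
    - [[-0.0002, -0.0025, 0], [0, 0, -0.045], 0.85]
    - [[0, 0, 0], [0, 0, 0], 0.85]
    - [[0, 0, 0], [0, 0, 0], 0.85]

```text
t: 5.58
ee_pos: [602.2, -115.6, 66.5]
orientation: [2.792, 1.435, 0.004]
ft_force: [6.1, -1.5, -0.9]
width: 13.3
```

Request:
carry_out:
  rows:
    - [[0, 0.001, 0], [0, 0, 0], 0.7]
    - [[0, 0, 0], [0, 0, 0], 0.7]
    - [[0, 0, -0.015], [0, 0, 0], 0.66]
    - [[0, 0, -0.02], [0, 0, 0], 0.66]
    - [[0, 0, -0.02], [0, 0, 0], 0.66]
    - [[0, 0, -0.02], [0, 0, 0], 0.5]
    - [[0, 0, -0.02], [0, 0, 0], 0.3]
    - [[0, 0, -0.02], [0, 0, 0], 0.3]
    - [[0, 0, 0], [0, 0, 0], 0.3]
    - [[0, 0, 0], [0, 0, 0], 0.3]

```text
t: 6.42
ee_pos: [601.3, -115.7, 181.3]
orientation: [2.794, 1.436, 0.001]
ft_force: [0.4, 0.7, -0.6]
width: 59.6
```

```bash
python3 -c "
from plan import *
import pickle
o=readout.get_obs();im=imaging.get_image('wrist');pickle.dump((o,im),open('w5.pkl','wb'))
print(o['t'],o['ee_pos'],o['qvel'].round(3),o['ft_force'])
cv2.imwrite('pics/w5.png',im[:,:,::-1])
crop(imaging.get_image('side'),250,130,400,230,5,'s5.png')
"
```

```text
6.4167 [ 601.3171503  -115.71428567  181.25602767] [ 0.     0.031  0.026  0.    -0.009 -0.   ] [ 0.37102033  0.66850698 -0.57458964]
```

View pics/w5.png

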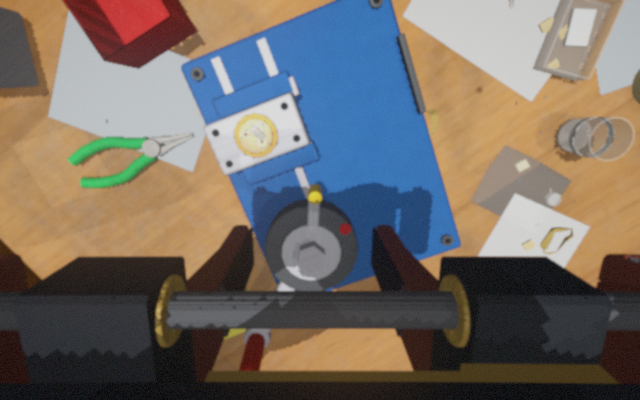

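View pics/s5.png

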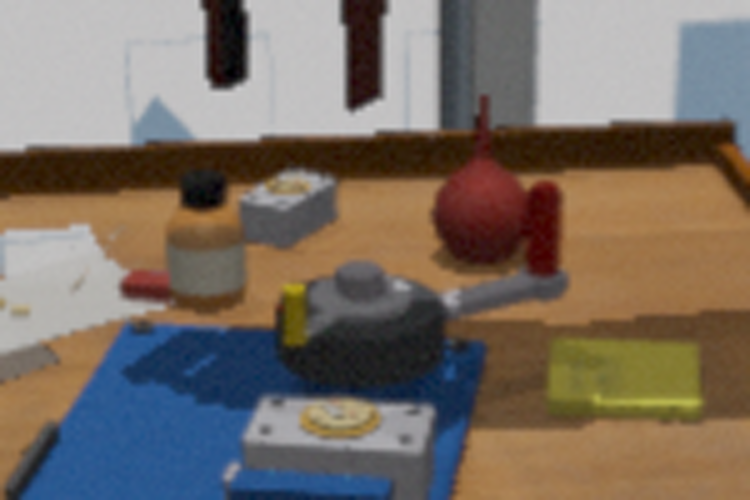

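```bash
python3 -c "
from h import *; import pickle
o,im=pickle.load(open('w5.pkl','rb')); c=cam('wrist',o)
pin=at_z(c,(315,197),86.5);hx=at_z(c,(312,253),76)
print(pin,hx,np.hypot(*(pin-hx)[:2]))
for s in (np.array([567.5,-160.5]),hx[:2]):
  d=pin[:2]-s; print('pin th',np.arctan2(d[1],d[0]),np.hypot(*d))
s=np.array([567.5,-160.5])
S=cam('side')
for th in (-2.82,-2.77,-2.7,-2.6):
  k=s+110*np.array([np.cos(th),np.sin(th)]); P=[(*k,50),(*k,98)]
  print(th,k,proj(c,P).round(1).tolist(),((proj(S,P)-[250,130])*5).round().tolist())
crop(im,180,160,420,380,3,'w5c.png')
"
```

```text
[ 603.31566071 -115.31508838   86.5       ] [ 571.91222105 -155.15178877   76.        ] 50.726114776408984
pin th 0.9005553556691095 57.65793778830649
pin th 0.9032277460682748 50.726114776408984
-2.82 [ 463.13934593 -195.26857606] [[244.8, 334.2], [233.9, 371.1]] [[554.0, 278.0], [556.0, 190.0]]
-2.77 [ 465.00747412 -200.44098319] [[249.6, 337.0], [239.5, 374.3]] [[548.0, 275.0], [550.0, 186.0]]
-2.7 [ 468.05206438 -207.51178683] [[256.6, 340.5], [247.7, 378.3]] [[540.0, 270.0], [542.0, 182.0]]
-2.6 [ 473.24223713 -217.2051509 ] [[266.9, 344.8], [259.7, 383.1]] [[526.0, 263.0], [528.0, 176.0]]
```

View pics/w5c.png

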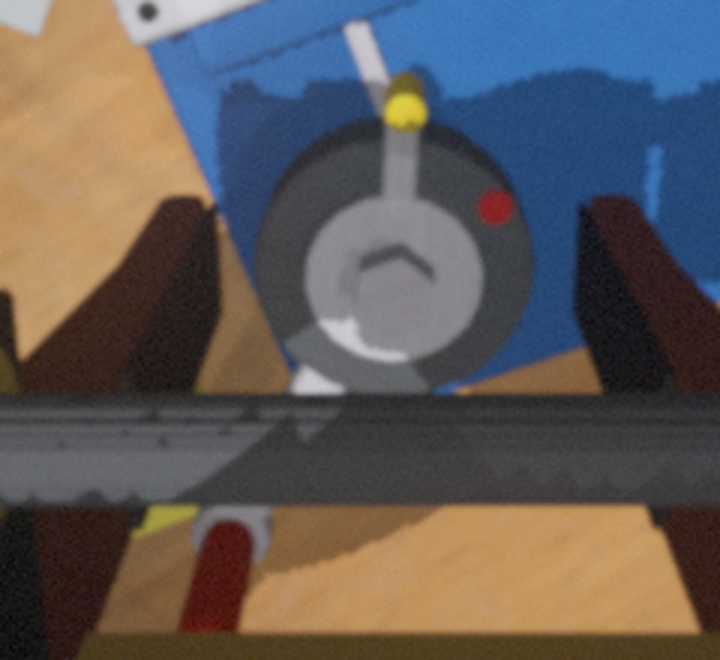

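```bash
python3 -c "
from plan import *
c=cam('top')
print('blower',at_z(c,(413,247),40),'bottle',at_z(c,(400,190),40))
plan([(467.6,-206.5,150,-1.139,6),(467.6,-206.5,62,-1.139,8)],0.5)
print(state()[0:2])"
```

```text
blower [ 473.7026651  -355.22018026   40.        ] bottle [ 633.45296714 -319.45011587   40.        ]
[[[-0.025,-0.009,0.005],[0,0,0.086],0.5],[[-0.026,-0.007,0.005],[0,0,0.086],0.5],[[-0.026,-0.005,0.005],[0,0,0.087],0.5],[[-0.027,-0.002,0.005],[0,0,0.086],0.5],[[-0.027,-0.0,0.005],[0,0,0.087],0.5],[[-0.027,0.002,0.004],[0,0,0.086],0.5],[[0.0,-0.0,0.011],[0,0,0.0],0.5],[[0.0,-0.0,0.011],[0,0,0.0],0.5],[[0.0,-0.0,0.011],[0,0,0.0],0.5],[[0.0,-0.0,0.011],[0,0,0.0],0.5],[[0.0,-0.0,0.011],[0,0,0.0],0.5],[[0.0,-0.0,0.011],[0,0,0.0],0.5]]
[[[0.0,-0.0,0.011],[0,0,0.0],0.5],[[0.0,-0.0,0.011],[0,0,0.0],0.5]]
end [ 467.4 -206.6   62.4] -1.139
(array([ 600.24548996, -115.52962582,  179.43397911]), np.float64(-0.6209934526622123))
```

Request:
carry_out:
  rows:
    - [[-0.025, -0.009, 0.005], [0, 0, 0.086], 0.5]
    - [[-0.026, -0.007, 0.005], [0, 0, 0.086], 0.5]
    - [[-0.026, -0.005, 0.005], [0, 0, 0.087], 0.5]
    - [[-0.027, -0.002, 0.005], [0, 0, 0.086], 0.5]
    - [[-0.027, 0, 0.005], [0, 0, 0.087], 0.5]
    - [[-0.027, 0.002, 0.004], [0, 0, 0.086], 0.5]
    - [[0, 0, 0.01], [0, 0, 0], 0.5]
    - [[0, 0, 0], [0, 0, 0], 0.5]
    - [[0, 0, 0], [0, 0, 0], 0.5]

```text
t: 7.27
ee_pos: [468.1, -206.6, 140.5]
orientation: [-3.067, -0.674, 0.003]
ft_force: [0.2, -0.3, 1.0]
width: 43.7
```

```bash
python3 -c "
from plan import *
c=cam('wrist')
p,a,o,t=state();print(o['t'],p,a,o['width'],o['qvel'].round(3))
cv2.imwrite('pics/w6.png',imaging.get_image('wrist')[:,:,::-1])
crop(imaging.get_image('side'),250,100,400,230,5,'s6.png')
k=(467.6,-206.5);print(proj(c,[(*k,50),(*k,98)]))
"
```

```text
7.2667 [ 468.07421948 -206.58021445  140.52605011] -1.1383878279191906 43.69729074996475 [ 0.019 -0.009 -0.026 -0.001  0.005  0.001]
[[313.5475618  200.04597184]
 [313.71771234 220.62748606]]
```

View pics/w6.png

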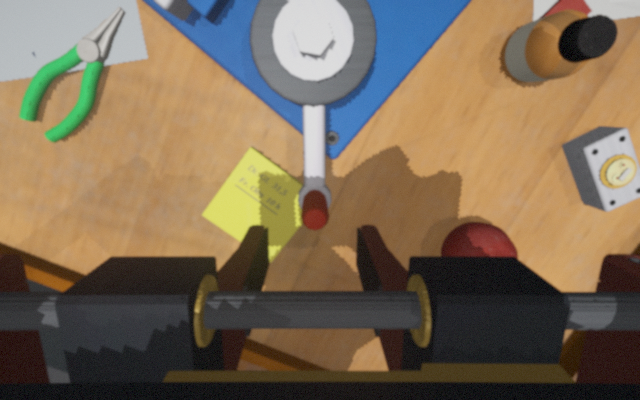

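View pics/s6.png

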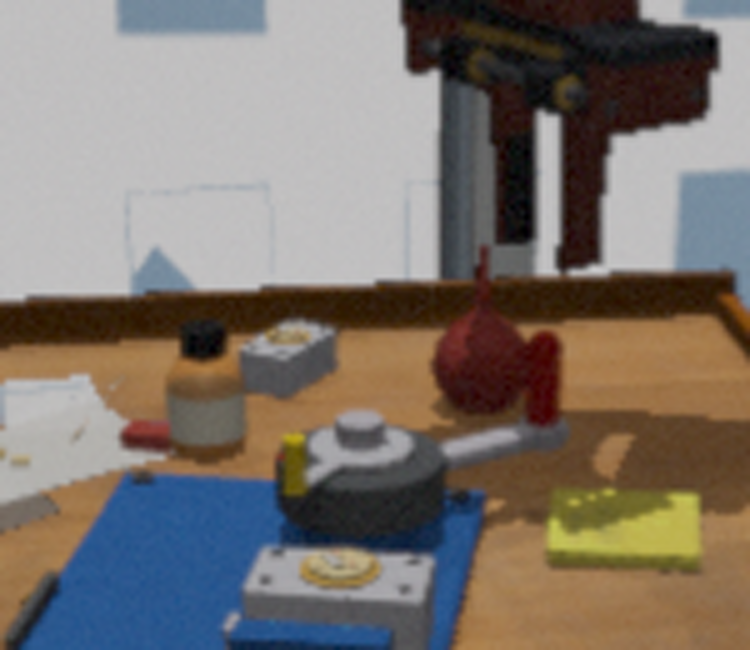

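```bash
python3 -c "
from plan import *
c=cam('wrist')
im=cv2.imread('pics/w6.png')[:,:,::-1]; crop(im,240,0,390,240,2.5,'w6c.png')
k=at_z(c,(315,212),98); h=at_z(c,(312,38),76); print(k,h,k-h,np.hypot(*(k-h)[:2]),np.arctan2(*(k-h)[1::-1]))
"
```

```text
[ 474.00112669 -204.99574897   98.        ] [ 566.45151299 -160.34236172   76.        ] [-92.4503863  -44.65338725  22.        ] 102.66936699996829 -2.691638611816807
```

View pics/w6c.png

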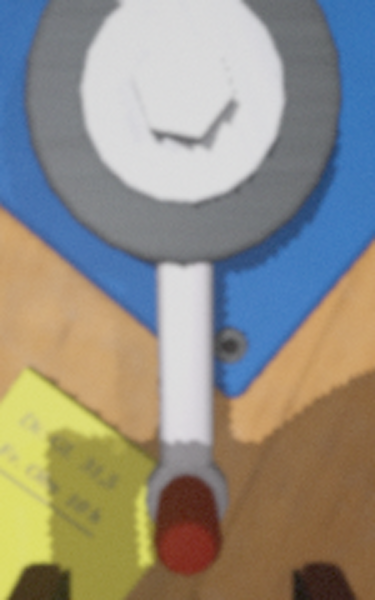

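Request:
carry_out:
  rows:
    - [[0, 0, 0.012], [0, 0, 0], 0.5]
    - [[0, 0, 0.013], [0, 0, 0], 0.5]
    - [[0, 0, 0.013], [0, 0, 0], 0.5]
    - [[0, 0, 0.014], [0, 0, 0], 0.5]
    - [[0, 0, 0.014], [0, 0, 0], 0.5]
    - [[0, 0, 0.012], [0, 0, 0], 0.5]
    - [[0, 0, 0], [0, 0, 0], 0.77]
    - [[0, 0, 0], [0, 0, 0], 0.77]
    - [[0, 0, 0], [0, 0, 0], 0.77]
    - [[0, 0, 0], [0, 0, 0], 0.77]

```text
t: 8.2
ee_pos: [469.4, -207.0, 64.5]
orientation: [3.067, 0.674, 0.002]
ft_force: [0.1, 0.1, -0.6]
width: 21.7
```

```bash
cat > arc.py <<'E'
from plan import *
s=np.array([567.5,-160.5])
def arc(th1,N,hand=0.77,Rk=110,z=62,hold=0):
    p,a,o,t=state(); d=p[:2]-s; th0=np.arctan2(d[1],d[0]); print('now th',th0,'r',np.hypot(*d),'q',th0+2*np.pi-3.789,'z',p[2],'yaw',a,'ft',o['ft_force'].round(1),'w',o['width'],'t',o['t'])
    if N:
        pts=[]
        for k in range(1,N+1):
            th=th0+(th1-th0)*k/N
            pts.append((*(s+Rk*np.array([np.cos(th),np.sin(th)])),z,th+np.pi/2,1))
        plan(pts,hand,dec=4)
import sys
if len(sys.argv)>1: arc(float(sys.argv[1]),int(sys.argv[2]))
E
python3 arc.py -1.775 14
```

```text
now th -2.698623097875011 r 108.5928348778098 q -0.20443779069542511 z 64.51297582680135 yaw -1.1383588804157851 ft [ 0.1  0.1 -0.6] w 21.681961103108993 t 8.2
[[[-0.0011,0.0073,0.0025],[0,0,-0.077],0.77],[[0.0002,0.0072,0.0],[0,0,-0.065],0.77],[[0.0003,0.0073,0.0],[0,0,-0.066],0.77],[[0.0002,0.0072,0.0],[0,0,-0.066],0.77],[[0.0003,0.0073,0.0],[0,0,-0.066],0.77],[[0.0002,0.0072,0.0],[0,0,-0.066],0.77],[[0.0003,0.0073,0.0],[0,0,-0.066],0.77],[[0.0002,0.0072,0.0],[0,0,-0.066],0.77],[[0.0002,0.0073,0.0],[0,0,-0.066],0.77],[[0.0003,0.0072,0.0],[0,0,-0.066],0.77],[[0.0002,0.0073,0.0],[0,0,-0.066],0.77],[[0.0003,0.0072,0.0],[0,0,-0.066],0.77]]
[[[0.0002,0.0073,0.0],[0,0,-0.066],0.77],[[0.0002,0.0072,0.0],[0,0,-0.066],0.77]]
end [ 545.1 -268.2   62. ] -0.204
```

Request:
carry_out:
  rows:
    - [[-0.0008, 0.0073, 0], [0, 0, -0.075], 0.77]
    - [[0.0002, 0.0072, 0], [0, 0, -0.065], 0.77]
    - [[0.0003, 0.0073, 0], [0, 0, -0.066], 0.77]
    - [[0.0002, 0.0072, 0], [0, 0, -0.066], 0.77]
    - [[0.0003, 0.0073, 0], [0, 0, -0.066], 0.77]
    - [[0.0002, 0.0072, 0], [0, 0, -0.066], 0.77]
    - [[0.0003, 0.0073, 0], [0, 0, -0.066], 0.77]

```text
t: 8.78
ee_pos: [497.5, -245.7, 64.2]
orientation: [-2.822, -1.372, 0.003]
ft_force: [-5.0, 7.2, 6.3]
width: 20.2
```

```bash
python3 arc.py -1.775 7; python3 -c "
from h import *
crop(imaging.get_image('side'),230,120,400,240,4.7,'s7.png')"
```

```text
now th -2.2589317490339806 r 110.24657228101354 q 0.2352535581456059 z 64.17243219794452 yaw -0.6659750019136723 ft [-5.   7.2  6.3] w 20.173640782504112 t 8.7833
[[[0.0003,0.0076,0.0022],[0,0,-0.047],0.77],[[0.0003,0.0076,-0.0],[0,0,-0.069],0.77],[[0.0003,0.0076,-0.0],[0,0,-0.069],0.77],[[0.0002,0.0076,-0.0],[0,0,-0.069],0.77],[[0.0003,0.0076,-0.0],[0,0,-0.07],0.77],[[0.0003,0.0076,-0.0],[0,0,-0.069],0.77],[[0.0002,0.0076,-0.0],[0,0,-0.069],0.77]]
end [ 545.2 -268.2   62. ] -0.204
```

View pics/s7.png

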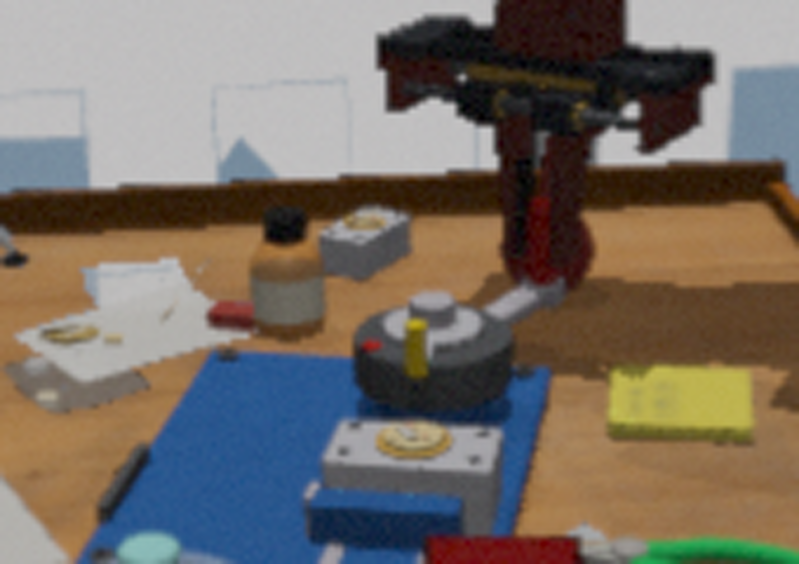

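Request:
carry_out:
  rows:
    - [[0.0002, 0.0073, 0.001], [0, 0, -0.066], 0.77]
    - [[0.0003, 0.0073, 0.001], [0, 0, -0.066], 0.77]
    - [[0.0002, 0.0073, 0], [0, 0, -0.066], 0.77]
    - [[0.0003, 0.0073, 0], [0, 0, -0.066], 0.77]
    - [[0.0002, 0.0073, 0], [0, 0, -0.066], 0.77]
    - [[0.0003, 0.0073, 0], [0, 0, -0.066], 0.77]
    - [[0, 0, 0], [0, 0, 0], 0.77]

```text
t: 9.42
ee_pos: [536.8, -266.6, 62.1]
orientation: [-2.498, -1.902, 0.003]
ft_force: [-3.8, -1.1, 1.2]
width: 20.4
```

```bash
python3 arc.py -1.775 2
```

```text
now th -1.8525961862660785 r 110.46908203273777 q 0.6415891209135078 z 62.09818901153956 yaw -0.2689565381569819 ft [-3.8 -1.1  1.2] w 20.35268552110363 t 9.4167
[[[0.0005,0.0043,0.0001],[0,0,-0.026],0.77],[[0.0001,0.0042,-0.0],[0,0,-0.039],0.77]]
end [ 545.2 -268.2   62. ] -0.204
```

Request:
carry_out:
  rows:
    - [[0.0003, 0.0045, 0], [0, 0, -0.035], 0.77]
    - [[0.0002, 0.0045, 0], [0, 0, -0.035], 0.77]
    - [[0, 0, 0], [0, 0, 0], 0.77]
    - [[0, 0, 0], [0, 0, 0], 0.77]

```text
t: 9.75
ee_pos: [544.9, -268.6, 62.0]
orientation: [-2.433, -1.985, 0.004]
ft_force: [-5.8, -2.6, 0.2]
width: 20.3
```

```bash
python3 arc.py -3.22 20;python3 -c "
from h import *
crop(imaging.get_image('side'),230,120,400,240,4.7,'s8.png')
crop(imaging.get_image('wrist'),0,0,640,400,1.2,'w8.png')"
```

```text
now th -1.776509824998148 r 110.43225151178254 q 0.7176754821814382 z 62.04796677890096 yaw -0.20222293840783645 ft [-5.8 -2.6  0.2] w 20.32260578783936 t 9.75
[[[0.0007,-0.0079,0.0],[0,0,0.076],0.77],[[0.0003,-0.008,0.0],[0,0,0.072],0.77],[[0.0003,-0.0079,0.0],[0,0,0.072],0.77],[[0.0003,-0.0079,0.0],[0,0,0.072],0.77],[[0.0003,-0.008,0.0],[0,0,0.072],0.77],[[0.0003,-0.0079,0.0],[0,0,0.073],0.77],[[0.0003,-0.0079,0.0],[0,0,0.072],0.77],[[0.0002,-0.008,0.0],[0,0,0.072],0.77],[[0.0003,-0.0079,0.0],[0,0,0.072],0.77],[[0.0003,-0.0079,0.0],[0,0,0.072],0.77],[[0.0003,-0.008,0.0],[0,0,0.072],0.77],[[0.0003,-0.0079,0.0],[0,0,0.073],0.77]]
[[[0.0003,-0.0079,0.0],[0,0,0.072],0.77],[[0.0003,-0.008,0.0],[0,0,0.072],0.77],[[0.0003,-0.0079,0.0],[0,0,0.072],0.77],[[0.0002,-0.0079,0.0],[0,0,0.072],0.77],[[0.0003,-0.008,0.0],[0,0,0.072],0.77],[[0.0003,-0.0079,0.0],[0,0,0.073],0.77],[[0.0003,-0.0079,0.0],[0,0,0.072],0.77],[[0.0003,-0.008,0.0],[0,0,0.072],0.77]]
end [ 457.8 -151.8   62. ] -1.649
```

View pics/s8.png

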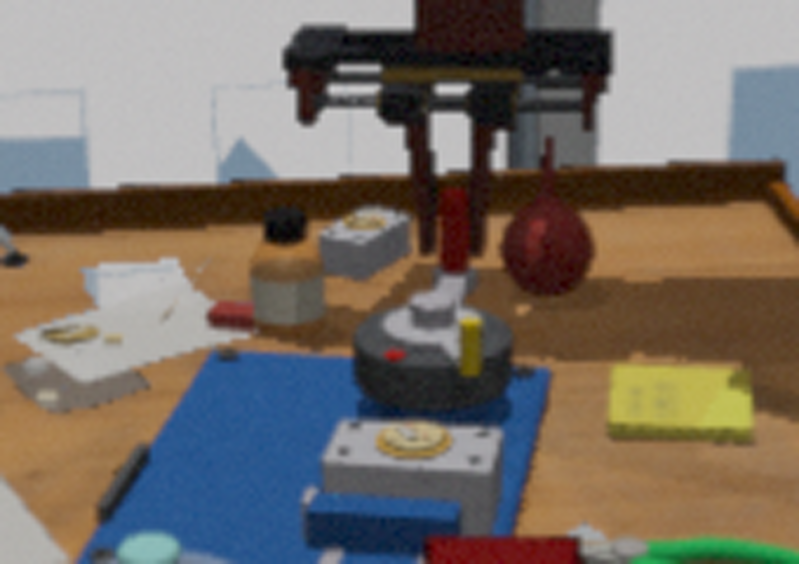

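View pics/w8.png

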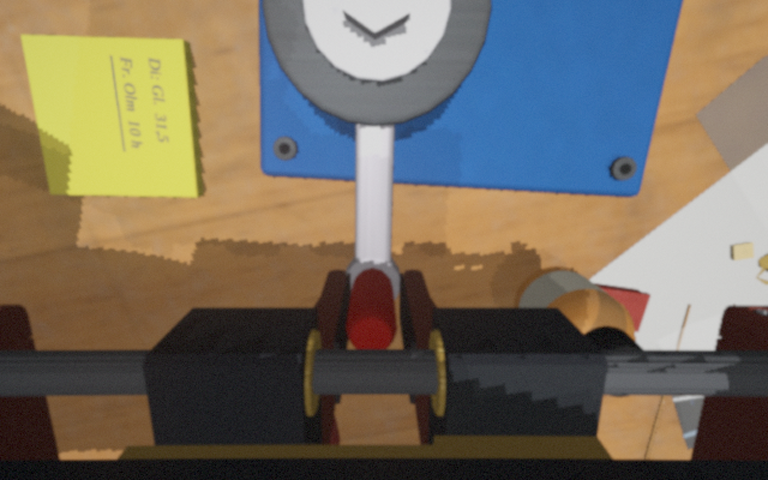

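Request:
carry_out:
  rows:
    - [[0.0003, -0.0079, 0], [0, 0, 0.076], 0.77]
    - [[0.0003, -0.008, 0], [0, 0, 0.072], 0.77]
    - [[0.0003, -0.0079, 0], [0, 0, 0.072], 0.77]
    - [[0.0003, -0.0079, 0], [0, 0, 0.072], 0.77]
    - [[0.0003, -0.008, 0], [0, 0, 0.072], 0.77]
    - [[0.0003, -0.0079, 0], [0, 0, 0.073], 0.77]
    - [[0.0003, -0.0079, 0], [0, 0, 0.072], 0.77]
    - [[0.0002, -0.008, 0], [0, 0, 0.072], 0.77]
    - [[0.0003, -0.0079, 0], [0, 0, 0.072], 0.77]
    - [[0.0003, -0.0079, 0], [0, 0, 0.072], 0.77]
    - [[0.0003, -0.008, 0], [0, 0, 0.072], 0.77]
    - [[0.0003, -0.0079, 0], [0, 0, 0.073], 0.77]

```text
t: 10.85
ee_pos: [473.4, -214.4, 63.0]
orientation: [3.043, 0.768, 0.003]
ft_force: [-0.4, -5.6, 1.1]
width: 20.2
```

```bash
python3 arc.py -3.22 8
```

```text
now th -2.6217205866103983 r 108.43848854089237 q -0.12753527943081222 z 62.95241246941144 yaw -1.0763289298607748 ft [-0.4 -5.6  1.1] w 20.155814752739513 t 10.85
[[[-0.0015,-0.0082,0.001],[0,0,0.049],0.77],[[0.0003,-0.0082,-0.0],[0,0,0.075],0.77],[[0.0004,-0.0082,-0.0],[0,0,0.075],0.77],[[0.0003,-0.0082,-0.0],[0,0,0.075],0.77],[[0.0003,-0.0083,-0.0],[0,0,0.075],0.77],[[0.0003,-0.0082,-0.0],[0,0,0.074],0.77],[[0.0003,-0.0082,-0.0],[0,0,0.075],0.77],[[0.0003,-0.0082,-0.0],[0,0,0.075],0.77]]
end [ 457.8 -151.9   62. ] -1.649
```

Request:
carry_out:
  rows:
    - [[-0.0005, -0.008, 0], [0, 0, 0.06], 0.77]
    - [[0.0002, -0.008, 0], [0, 0, 0.073], 0.77]
    - [[0.0003, -0.008, 0], [0, 0, 0.073], 0.77]
    - [[0.0003, -0.008, 0], [0, 0, 0.073], 0.77]
    - [[0.0003, -0.008, 0], [0, 0, 0.073], 0.77]
    - [[0.0003, -0.008, 0], [0, 0, 0.073], 0.77]
    - [[0.0003, -0.008, 0], [0, 0, 0.073], 0.77]
    - [[0.0003, -0.007, 0], [0, 0, 0.065], 0.77]
    - [[0, 0, 0], [0, 0, 0], 0.77]
    - [[0, 0, 0], [0, 0, 0], 0.77]

```text
t: 11.68
ee_pos: [458.7, -152.9, 62.4]
orientation: [3.14, -0.098, 0.002]
ft_force: [0.6, 0.6, -0.2]
width: 20.2
```

```bash
python3 arc.py -1.775 20;python3 -c "
from h import *
crop(imaging.get_image('side'),230,120,400,240,4.7,'s9.png')
crop(imaging.get_image('wrist'),0,0,640,400,1.2,'w9.png')"
```

```text
now th 3.072080503487335 r 109.11295673116697 q 5.566265810666922 z 62.37145002238225 yaw -1.6333378903609432 ft [ 0.6  0.6 -0.2] w 20.243932246475833 t 11.6833
[[[0.0025,-0.0264,0.0004],[0,0,-6.034],0.77],[[0.0032,-0.0264,-0.0],[0,0,0.242],0.77],[[0.0033,-0.0264,-0.0],[0,0,0.243],0.77],[[0.0032,-0.0264,-0.0],[0,0,0.242],0.77],[[0.0032,-0.0264,-0.0],[0,0,0.243],0.77],[[0.0032,-0.0264,-0.0],[0,0,0.242],0.77],[[0.0032,-0.0264,-0.0],[0,0,0.242],0.77],[[0.0033,-0.0264,-0.0],[0,0,0.243],0.77],[[0.0032,-0.0264,-0.0],[0,0,0.242],0.77],[[0.0032,-0.0264,-0.0],[0,0,0.242],0.77],[[0.0032,-0.0264,-0.0],[0,0,0.243],0.77],[[0.0032,-0.0264,-0.0],[0,0,0.242],0.77]]
[[[0.0033,-0.0264,-0.0],[0,0,0.242],0.77],[[0.0032,-0.0264,-0.0],[0,0,0.243],0.77],[[0.0032,-0.0264,-0.0],[0,0,0.242],0.77],[[0.0032,-0.0264,-0.0],[0,0,0.242],0.77],[[0.0033,-0.0264,-0.0],[0,0,0.243],0.77],[[0.0032,-0.0264,-0.0],[0,0,0.242],0.77],[[0.0032,-0.0264,-0.0],[0,0,0.243],0.77],[[0.0032,-0.0264,-0.0],[0,0,0.242],0.77]]
end [ 545.2 -268.2   62. ] -0.204
```

View pics/s9.png

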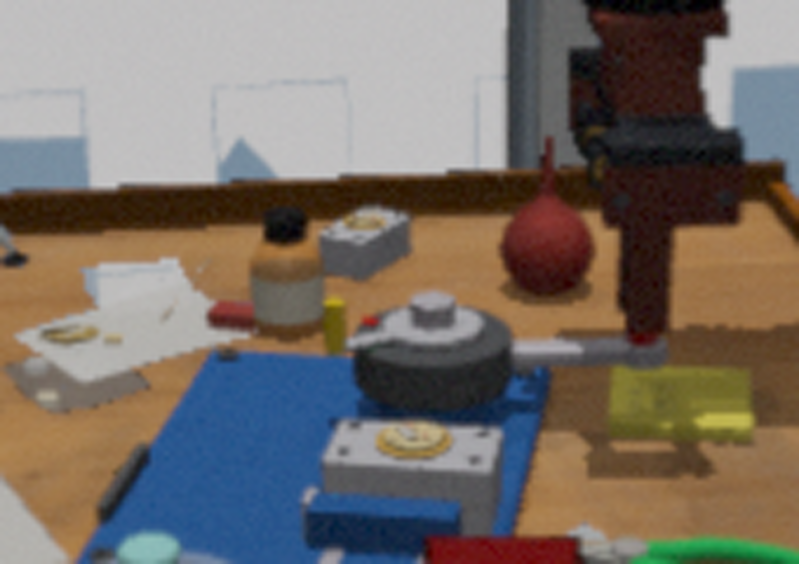

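View pics/w9.png

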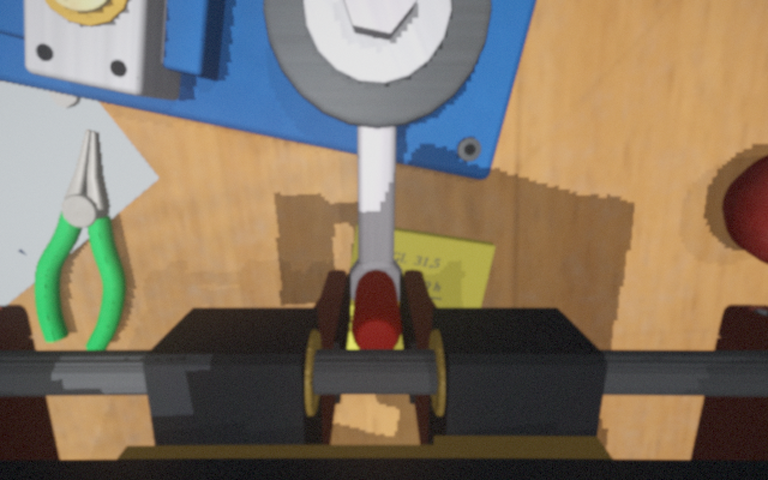

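Request:
carry_out:
  rows:
    - [[0, 0.008, 0], [0, 0, -0.072], 0.77]
    - [[0.0003, 0.008, 0], [0, 0, -0.072], 0.77]
    - [[0.0003, 0.0079, 0], [0, 0, -0.072], 0.77]
    - [[0.0003, 0.0079, 0], [0, 0, -0.072], 0.77]
    - [[0.0003, 0.008, 0], [0, 0, -0.072], 0.77]
    - [[0.0003, 0.0079, 0], [0, 0, -0.072], 0.77]
    - [[0.0003, 0.0079, 0], [0, 0, -0.072], 0.77]
    - [[0.0003, 0.008, 0], [0, 0, -0.072], 0.77]
    - [[0.0003, 0.0079, 0], [0, 0, -0.072], 0.77]
    - [[0.0003, 0.0079, 0], [0, 0, -0.072], 0.77]
    - [[0.0003, 0.008, 0], [0, 0, -0.072], 0.77]
    - [[0.0003, 0.0079, 0], [0, 0, -0.072], 0.77]

```text
t: 12.78
ee_pos: [489.1, -237.9, 61.3]
orientation: [-2.887, -1.226, 0.004]
ft_force: [-5.2, 7.2, 5.8]
width: 20.5
```

```bash
python3 arc.py -1.775 8
```

```text
now th -2.3626268408038826 r 110.19260276522752 q 0.13155846637570345 z 61.321187637696795 yaw -0.767838034027949 ft [-5.2  7.2  5.8] w 20.492953594509352 t 12.7833
[[[0.0003,0.0081,-0.0007],[0,0,-0.049],0.77],[[0.0003,0.0081,0.0],[0,0,-0.074],0.77],[[0.0003,0.008,0.0],[0,0,-0.073],0.77],[[0.0003,0.0081,0.0],[0,0,-0.074],0.77],[[0.0003,0.0081,0.0],[0,0,-0.073],0.77],[[0.0003,0.008,0.0],[0,0,-0.074],0.77],[[0.0003,0.0081,0.0],[0,0,-0.073],0.77],[[0.0003,0.0081,0.0],[0,0,-0.074],0.77]]
end [ 545.2 -268.2   62. ] -0.204
```

Request:
carry_out:
  rows:
    - [[0.0003, 0.0079, 0], [0, 0, -0.06], 0.77]
    - [[0.0003, 0.0079, 0], [0, 0, -0.072], 0.77]
    - [[0.0003, 0.0079, 0], [0, 0, -0.072], 0.77]
    - [[0.0003, 0.0079, 0], [0, 0, -0.072], 0.77]
    - [[0.0003, 0.0079, 0], [0, 0, -0.072], 0.77]
    - [[0.0003, 0.0079, 0], [0, 0, -0.072], 0.77]
    - [[0.0003, 0.0075, 0], [0, 0, -0.07], 0.77]
    - [[0.0003, 0.005, 0], [0, 0, -0.045], 0.77]
    - [[0, 0, 0], [0, 0, 0], 0.77]
    - [[0, 0, 0], [0, 0, 0], 0.77]

```text
t: 13.62
ee_pos: [541.4, -267.8, 61.3]
orientation: [-2.465, -1.943, 0.003]
ft_force: [-4.4, -0.4, 2.5]
width: 20.2
```

```bash
python3 arc.py -1.775 0;python3 -c "
from h import *
crop(imaging.get_image('side'),230,120,400,240,4.7,'s10.png')
crop(imaging.get_image('top'),265,140,400,290,4,'t10.png')"
```

```text
now th -1.8097396008994673 r 110.43394108391178 q 0.6844457062801186 z 61.27142152246526 yaw -0.23581631125892227 ft [-4.4 -0.4  2.5] w 20.19903339285227 t 13.6167
```

View pics/s10.png

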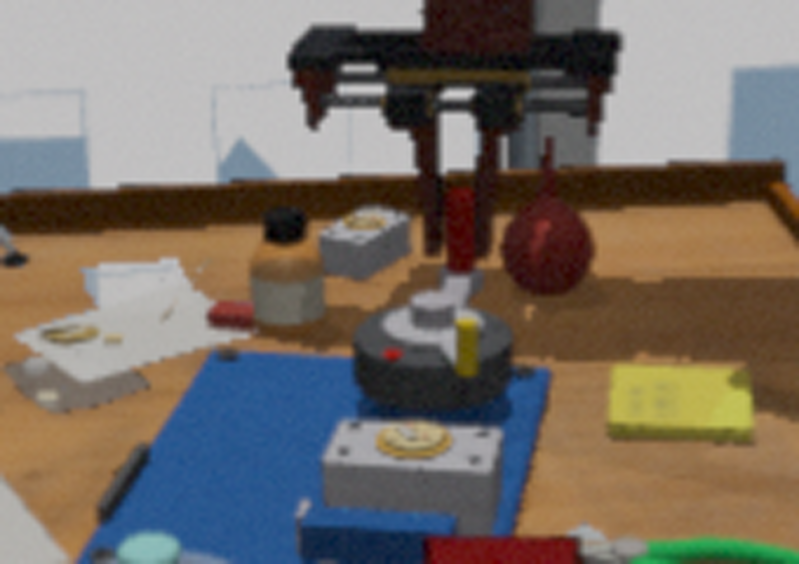

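View pics/t10.png

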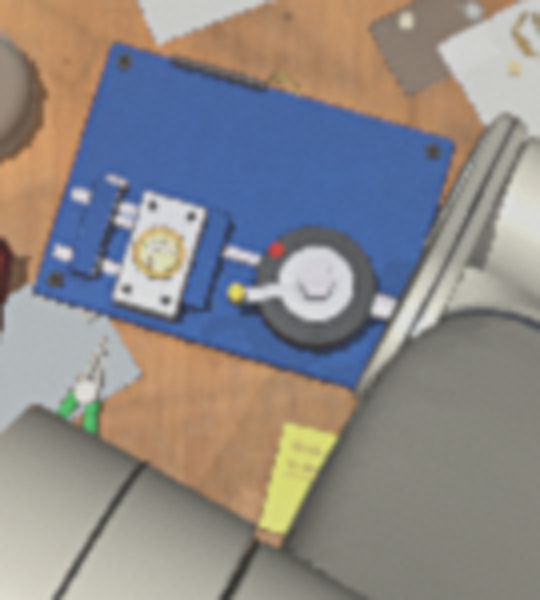

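```bash
python3 -c "
from plan import *; import fit
p=fit.r.x+[1,0,0]
W=fit.w(p,[(-80,45,0),(-85,45,0),(38,45,0)]); print(W)
x,y=W[0,:2]
plan([(541,-268,175,-.236,5),(x,y,170,p[2]-np.pi/2,15)],0.5)
"
```

```text
[[517.04432668 -34.21403099   0.        ]
 [512.20070822 -32.9733214    0.        ]
 [631.35372218 -63.49477723   0.        ]]
[[[-0.0,-0.0,-0.023],[0,0,-0.0],0.5],[[-0.0,-0.0,-0.023],[0,0,-0.0],0.5],[[-0.0,-0.0,-0.023],[0,0,-0.0],0.5],[[-0.0,-0.0,-0.022],[0,0,-0.0],0.5],[[-0.0,-0.0,-0.023],[0,0,-0.0],0.5],[[0.015,-0.005,0.0],[0,0,0.106],0.5],[[0.014,-0.007,0.0],[0,0,0.106],0.5],[[0.013,-0.008,0.0],[0,0,0.106],0.5],[[0.012,-0.01,0.0],[0,0,0.106],0.5],[[0.011,-0.011,0.0],[0,0,0.106],0.5],[[0.01,-0.012,0.001],[0,0,0.106],0.5],[[0.009,-0.013,0.0],[0,0,0.105],0.5]]
[[[0.007,-0.014,0.001],[0,0,0.106],0.5],[[0.006,-0.014,0.0],[0,0,0.105],0.5],[[0.004,-0.015,0.001],[0,0,0.106],0.5],[[0.003,-0.016,0.0],[0,0,0.105],0.5],[[0.001,-0.016,0.001],[0,0,0.106],0.5],[[-0.0,-0.016,0.0],[0,0,0.105],0.5],[[-0.002,-0.015,0.001],[0,0,0.106],0.5],[[-0.004,-0.015,0.0],[0,0,0.105],0.5]]
end [516.7 -34.5 170.3] -1.821
```

Request:
carry_out:
  rows:
    - [[0, -0.001, 0], [0, 0, 0], 0.5]
    - [[0, 0, 0], [0, 0, 0], 0.5]
    - [[0, 0, -0.023], [0, 0, 0], 0.5]
    - [[0, 0, -0.023], [0, 0, 0], 0.5]
    - [[0, 0, -0.023], [0, 0, 0], 0.5]
    - [[0, 0, -0.022], [0, 0, 0], 0.5]
    - [[0, 0, -0.023], [0, 0, 0], 0.5]
    - [[0.015, -0.005, 0], [0, 0, 0.106], 0.5]
    - [[0.014, -0.007, 0], [0, 0, 0.106], 0.5]
    - [[0.013, -0.008, 0], [0, 0, 0.106], 0.5]
    - [[0.012, -0.01, 0], [0, 0, 0.106], 0.5]
    - [[0.011, -0.011, 0], [0, 0, 0.106], 0.5]

```text
t: 14.72
ee_pos: [533.4, -189.5, 176.0]
orientation: [2.894, 1.221, 0.002]
ft_force: [0.3, -0.1, -0.8]
width: 43.8
```

Request:
carry_out:
  rows:
    - [[0.01, -0.012, 0.001], [0, 0, 0.106], 0.5]
    - [[0.009, -0.013, 0], [0, 0, 0.105], 0.5]
    - [[0.007, -0.014, 0.001], [0, 0, 0.106], 0.5]
    - [[0.006, -0.014, 0], [0, 0, 0.105], 0.5]
    - [[0.004, -0.015, 0.001], [0, 0, 0.106], 0.5]
    - [[0.003, -0.016, 0], [0, 0, 0.105], 0.5]
    - [[0.001, -0.016, 0.001], [0, 0, 0.106], 0.5]
    - [[0, -0.016, 0], [0, 0, 0.105], 0.5]
    - [[-0.002, -0.015, 0.001], [0, 0, 0.106], 0.5]
    - [[-0.004, -0.015, 0], [0, 0, 0.105], 0.5]
    - [[0, 0, 0], [0, 0, 0], 0.5]
    - [[0, 0, 0], [0, 0, 0], 0.5]

```text
t: 15.72
ee_pos: [517.7, -33.7, 170.9]
orientation: [-3.118, 0.386, -0.001]
ft_force: [-0.7, 0.1, -0.4]
width: 43.9
```

```bash
python3 -c "
from plan import *
import pickle
p,a,o,t=state();print(o['t'],p,a,t,o['qvel'].round(3))
im=imaging.get_image('wrist');pickle.dump((o,im),open('w11.pkl','wb'))
crop(im,180,0,480,240,2.6,'w11.png')
"
```

```text
15.7167 [517.72471714 -33.7391528  170.88334786] -1.8173412338511326 0.05289050626509156 [-0.023  0.002 -0.006 -0.005  0.002 -0.024]
```

View pics/w11.png

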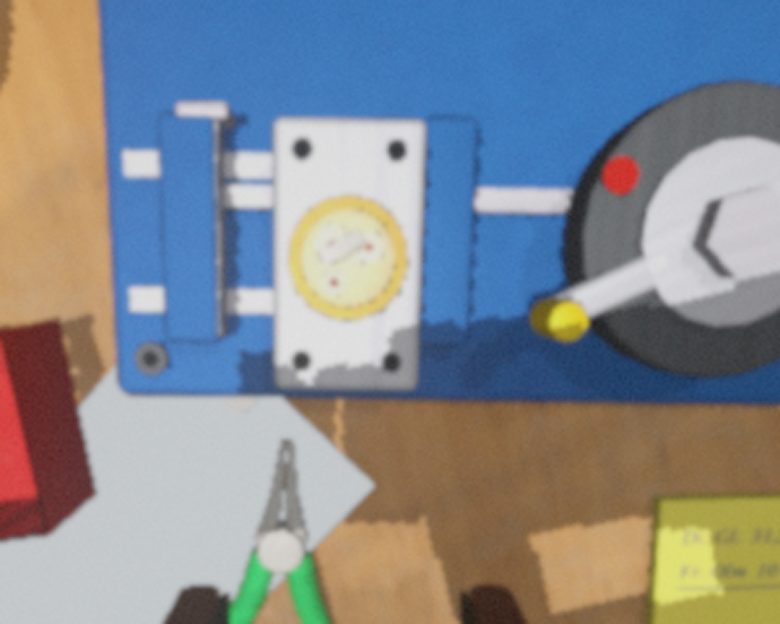

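```bash
python3 -c "
from plan import *; import fit,pickle
o,im=pickle.load(open('w11.pkl','rb')); c=cam('wrist',o)
px=lambda a:np.array(a)/2.6+[180,0]-.3
p=fit.r.x+[1,0,0]
def v(P):
    d=P[:2]-p[:2]; C,S=np.cos(p[2]),np.sin(p[2]); return np.round([d[0]*C+d[1]*S,-d[0]*S+d[1]*C],1)
for n,uv,z in (('jawface far',(215,118),34),('jawface near',(217,338),34),('lip tip far',(229,101),34),('blk FL',(274,118),48),('blk FR',(428,120),48),('blk NL',(274,386),48),('blk NR',(417,390),48),('fixjaw far R',(478,118),34),('bed NL',(120,390),12),('hex',(742,235),76),('movement',(348,257),55),('pin',(568,321),86.5)):
    print(n,v(at_z(c,px(uv),z)))
"
```

```text
jawface far [34.7 86.7]
jawface near [-31.5  88.3]
lip tip far [39.5 82.2]
blk FL [32.5 67.6]
blk FR [32.1 22.7]
blk NL [-45.4  68.9]
blk NR [-46.5  24. ]
fixjaw far R [34.9  6.2]
bed NL [-51.2 126.2]
hex [ -1.1 -60.6]
movement [-6.5 45.9]
pin [-23.4 -12.6]
```

The wrist view shows the jaw's inner face at crop (216,230) and the block's left edge at (274,250). In vice coordinates the jaw face is at y≈87 against 68 when clamped, so it has backed off about 19 mm. The lip tip is at y≈82, clear of the block edge at y≈68. Now for the push.

```bash
python3 -c "
from plan import *; import fit
p=fit.r.x+[1,0,0]; yaw=p[2]-np.pi/2
W=fit.w(p,[(-80,45.5,0),(35,45.5,0)])
plan([(*W[0,:2],38,yaw,8)],0.83)
plan([(*W[1,:2],38,yaw,23)],0.83,start=(*W[0,:2],38,yaw),dec=4)
"
```

```text
[[[-0.0,-0.0,0.017],[0,0,0.0],0.83],[[-0.0,-0.0,0.017],[0,0,0.001],0.83],[[-0.0,-0.0,0.016],[0,0,0.0],0.83],[[-0.0,-0.0,0.017],[0,0,0.001],0.83],[[-0.0,-0.0,0.016],[0,0,0.0],0.83],[[-0.0,-0.0,0.017],[0,0,0.001],0.83],[[-0.0,-0.0,0.016],[0,0,0.0],0.83],[[-0.001,-0.0,0.017],[0,0,0.001],0.83]]
end [516.9 -34.   37.9] -1.822
[[[0.005,0.0,-0.0],[0,0,-0.0],0.83],[[0.005,0.0,-0.0],[0,0,-0.0],0.83],[[0.005,0.0,-0.0],[0,0,-0.0],0.83],[[0.005,0.0,-0.0],[0,0,-0.0],0.83],[[0.005,0.0,-0.0],[0,0,-0.0],0.83],[[0.005,0.0,-0.0],[0,0,-0.0],0.83],[[0.005,0.0,-0.0],[0,0,-0.0],0.83],[[0.005,0.0,-0.0],[0,0,-0.0],0.83],[[0.005,0.0,-0.0],[0,0,-0.0],0.83],[[0.005,0.0,-0.0],[0,0,-0.0],0.83],[[0.005,0.0,-0.0],[0,0,-0.0],0.83],[[0.005,0.0,-0.0],[0,0,-0.0],0.83]]
[[[0.005,0.0,-0.0],[0,0,-0.0],0.83],[[0.005,0.0,-0.0],[0,0,-0.0],0.83],[[0.005,0.0,-0.0],[0,0,-0.0],0.83],[[0.005,0.0,-0.0],[0,0,-0.0],0.83],[[0.005,0.0,-0.0],[0,0,-0.0],0.83],[[0.005,0.0,-0.0],[0,0,-0.0],0.83],[[0.005,0.0,-0.0],[0,0,-0.0],0.83],[[0.005,0.0,-0.0],[0,0,-0.0],0.83],[[0.005,0.0,-0.0],[0,0,-0.0],0.83],[[0.005,0.0,-0.0],[0,0,-0.0],0.83],[[0.005,0.0,-0.0],[0,0,-0.0],0.83]]
end [628.6 -62.3  38. ] -1.822
```

Request:
carry_out:
  rows:
    - [[0, 0, 0.017], [0, 0, 0], 0.83]
    - [[0, 0, 0.017], [0, 0, 0.001], 0.83]
    - [[0, 0, 0.016], [0, 0, 0], 0.83]
    - [[0, 0, 0.017], [0, 0, 0.001], 0.83]
    - [[0, 0, 0.016], [0, 0, 0], 0.83]
    - [[0, 0, 0.017], [0, 0, 0.001], 0.83]
    - [[0, 0, 0.016], [0, 0, 0], 0.83]
    - [[0, 0, 0.014], [0, 0, 0.001], 0.83]
    - [[0, 0, 0], [0, 0, 0], 0.83]
    - [[0, 0, 0], [0, 0, 0], 0.83]

```text
t: 16.6
ee_pos: [517.1, -34.9, 40.3]
orientation: [3.116, -0.399, -0.002]
ft_force: [-0.3, -0.1, 0.4]
width: 14.6
```

```bash
python3 -c "
from plan import *
p,a,o,t=state();print(o['t'],p,a,t,o['ft_force'],o['width'])
im=imaging.get_image('wrist')
crop(im,100,0,500,300,2,'w12.png')
"
```

```text
16.6 [517.1361093  -34.85208741  40.25231418] -1.8252081709489718 0.07283371697007746 [-0.28462282 -0.07939229  0.43244679] 14.594053657949752
```

View pics/w12.png

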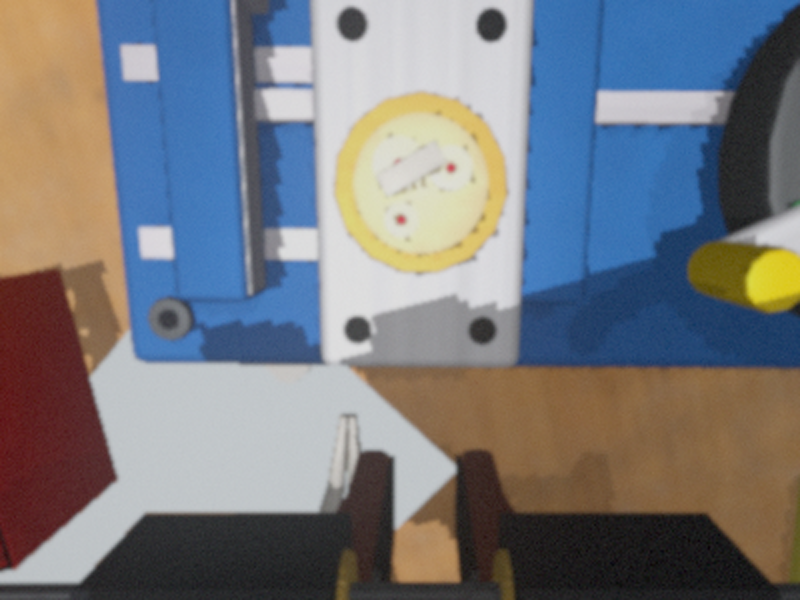

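Request:
carry_out:
  rows:
    - [[0.005, 0, 0.001], [0, 0, 0], 0.83]
    - [[0.005, 0, 0.001], [0, 0, 0], 0.83]
    - [[0.005, 0, 0], [0, 0, 0], 0.83]
    - [[0.005, 0, 0], [0, 0, 0], 0.83]
    - [[0.005, 0, 0], [0, 0, 0], 0.83]
    - [[0.005, 0, 0], [0, 0, 0], 0.83]
    - [[0.005, 0, 0], [0, 0, 0], 0.83]
    - [[0.005, 0, 0], [0, 0, 0], 0.83]
    - [[0.005, 0, 0], [0, 0, 0], 0.83]
    - [[0.005, 0, 0], [0, 0, 0], 0.83]

```text
t: 17.48
ee_pos: [566.1, -46.8, 38.6]
orientation: [3.116, -0.4, -0.0]
ft_force: [-4.6, 0.4, 1.5]
width: 15.3
```

```bash
python3 -c "
from plan import *
p,a,o,t=state();print(o['t'],p,a,t,o['ft_force'],o['width'])
im=imaging.get_image('wrist')
crop(im,100,0,500,300,2,'w13.png')
"
```

```text
17.4833 [566.07922493 -46.84742661  38.61741238] -1.825942806759094 0.014732678894535825 [-4.57032089  0.36004231  1.50243956] 15.263327082801789
```

View pics/w13.png

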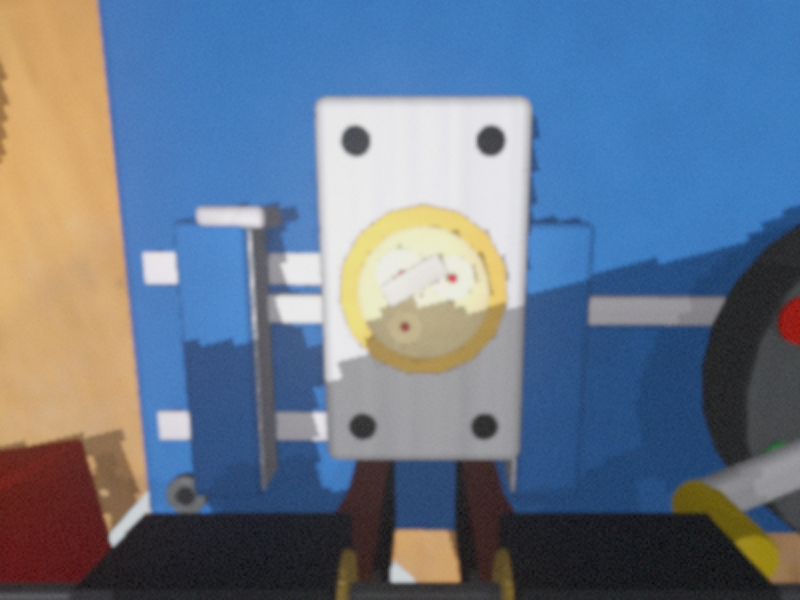

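Request:
carry_out:
  rows:
    - [[0.005, 0, 0], [0, 0, 0], 0.83]
    - [[0.005, 0, 0], [0, 0, 0], 0.83]
    - [[0.005, 0, 0], [0, 0, 0], 0.83]
    - [[0.005, 0, 0], [0, 0, 0], 0.83]
    - [[0.005, 0, 0], [0, 0, 0], 0.83]
    - [[0.005, 0, 0], [0, 0, 0], 0.83]
    - [[0.005, 0, 0], [0, 0, 0], 0.83]
    - [[0.005, 0, 0], [0, 0, 0], 0.83]
    - [[0.005, 0, 0], [0, 0, 0], 0.83]
    - [[0.005, 0, 0], [0, 0, 0], 0.83]
    - [[0.004, 0, 0], [0, 0, 0], 0.83]
    - [[0.003, 0, 0], [0, 0, 0], 0.83]

```text
t: 18.53
ee_pos: [621.5, -61.3, 38.7]
orientation: [3.116, -0.4, 0.0]
ft_force: [-1.1, 0.6, 0.3]
width: 15.6
```

```bash
python3 -c "
from plan import *
import pickle
imaging.get_image('side')
p,a,o,t=state();print(o['t'],p,a,t,o['ft_force'],o['width'],o['qvel'].round(3))
im=imaging.get_image('wrist');pickle.dump((o,im),open('w14.pkl','wb'))
crop(im,100,0,500,300,2,'w14.png')
"
```

```text
18.5833 [621.93788449 -61.39895127  38.78415041] -1.8260297208360932 0.05609328938915789 [-0.56143458  0.1751052   0.22019261] 15.003094090209705 [ 0.    -0.009  0.014 -0.001 -0.015  0.001]
```

View pics/w14.png

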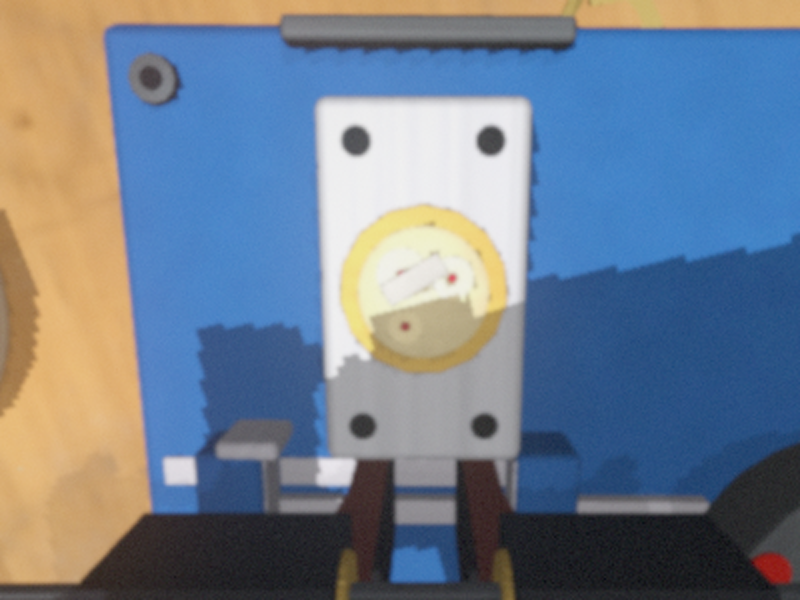

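```bash
python3 -c "
from plan import *; import fit,pickle
o,im=pickle.load(open('w14.pkl','rb')); c=cam('wrist',o)
px=lambda a:np.array(a)/2+[100,0]-.25
p=fit.r.x+[1,0,0]
def v(P):
    d=P[:2]-p[:2]; C,S=np.cos(p[2]),np.sin(p[2]); return np.round([d[0]*C+d[1]*S,-d[0]*S+d[1]*C],1)
print('tcp',v(o['ee_pos']))
for n,uv,z in (('FL',(317,98),48),('FR',(531,98),48),('NL',(331,457),48),('NR',(520,457),48),('stop L',(283,42),22),('stop R',(575,45),22),('lip far',(290,423),34),('fixjaw far',(573,433),34),('mov',(424,289),55)):
    print(n,v(at_z(c,px(uv),z)))
"
```

```text
tcp [28.4 44.7]
FL [118.3  67.2]
FR [118.1  23.7]
NL [41.1 67.4]
NR [40.9 23.7]
stop L [134.3  78.3]
stop R [133.3  10.1]
lip far [45.1 79.3]
fixjaw far [42.1  8.6]
mov [80.4 45.7]
```

Request:
carry_out:
  rows:
    - [[0.003, 0, 0], [0, 0, 0], 0.83]
    - [[0.002, 0, 0], [0, 0, 0], 0.83]
    - [[0.001, 0, 0], [0, 0, 0], 0.83]
    - [[0, 0, 0], [0, 0, 0], 0.83]
    - [[-0.005, 0, 0], [0, 0, 0], 0.83]
    - [[-0.006, 0, 0], [0, 0, 0], 0.83]
    - [[-0.002, 0, -0.012], [0, 0, 0], 0.83]
    - [[0, 0, -0.025], [0, 0, 0], 0.83]
    - [[0, 0, -0.03], [0, 0, 0], 0.83]
    - [[0, 0, -0.03], [0, 0, 0], 0.83]
    - [[0, 0, -0.03], [0, 0, 0], 0.83]

```text
t: 19.55
ee_pos: [613.9, -59.3, 167.9]
orientation: [3.116, -0.4, 0.001]
ft_force: [1.6, 0.7, -0.1]
width: 15.0
```

Request:
carry_out:
  rows:
    - [[-0.02, 0, -0.01], [0, 0, 0], 0.5]
    - [[-0.03, 0, 0], [0, 0, 0], 0.5]
    - [[-0.03, 0, 0], [0, 0, 0], 0.5]
    - [[-0.03, 0, 0], [0, 0, 0], 0.5]
    - [[-0.02, 0, 0], [0, 0, 0], 0.5]
    - [[0, 0, 0], [0, 0, 0], 0.5]
    - [[0, 0, 0], [0, 0, 0], 0.5]

```text
t: 20.13
ee_pos: [488.4, -26.4, 176.8]
orientation: [-3.116, 0.399, -0.003]
ft_force: [0.2, 0.0, -0.9]
width: 44.1
```

```bash
python3 -c "
from plan import *
import pickle
p,a,o,t=state();print(o['t'],p,a,t,o['ft_force'],o['width'],o['qvel'].round(3))
im=imaging.get_image('wrist');pickle.dump((o,im),open('w15.pkl','wb'))
crop(im,0,0,640,300,1.25,'w15.png')
crop(imaging.get_image('side'),220,120,420,260,4,'s15.png')
cv2.imwrite('pics/t15.png',imaging.get_image('top')[:,:,::-1])
"
```

```text
20.1333 [488.43572968 -26.43825868 176.81552855] -1.8255043612389752 0.12458430924875316 [ 0.23508014  0.00551224 -0.86479494] 44.14461151894231 [-0.008  0.029 -0.053  0.    -0.005 -0.002]
```

View pics/w15.png

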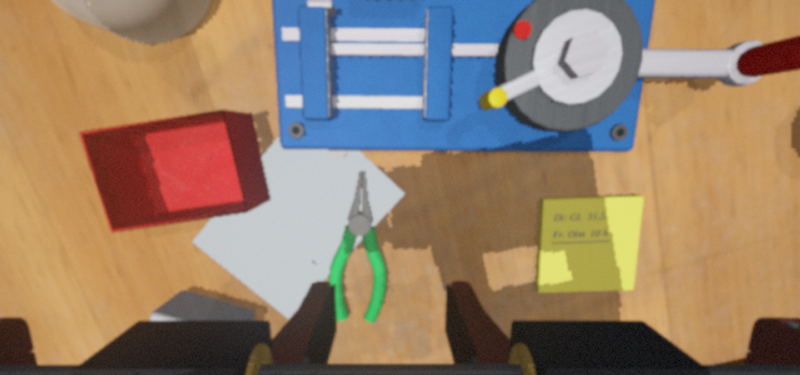

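View pics/s15.png

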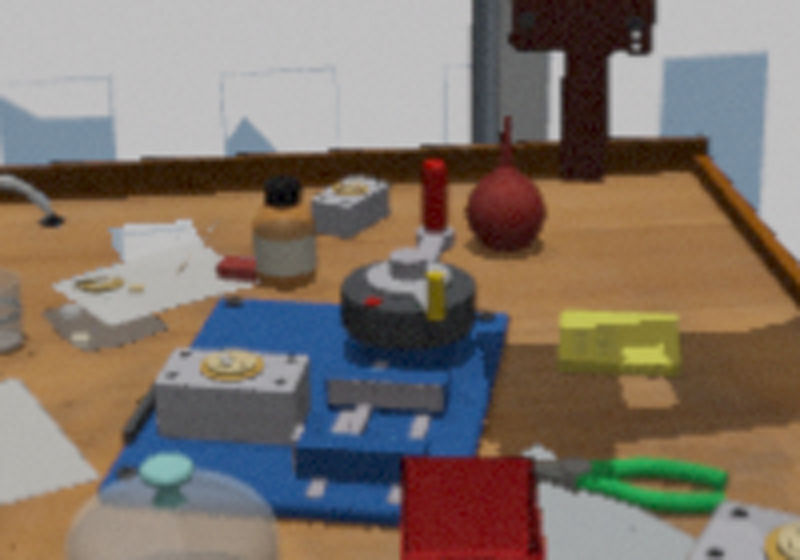

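View pics/t15.png

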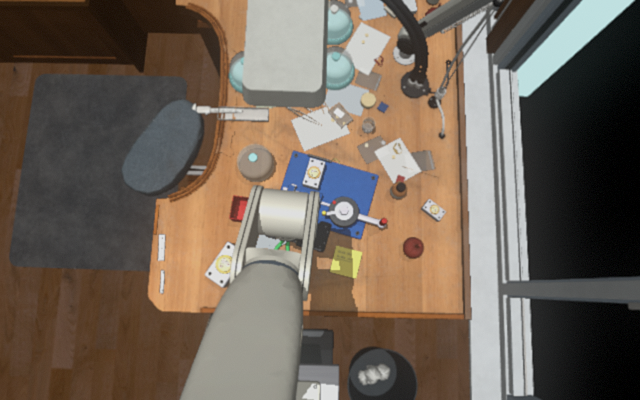

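```bash
python3 -c "
from plan import *; import fit,pickle
o,im=pickle.load(open('w15.pkl','rb')); c=cam('wrist',o); T=cam('top');S=cam('side')
p=fit.r.x+[1,0,0]
def v(P):
    d=P[:2]-p[:2]; C,Sn=np.cos(p[2]),np.sin(p[2]); return np.round([d[0]*C+d[1]*Sn,-d[0]*Sn+d[1]*C],1)
t=cv2.imread('pics/t15.png')[:,:,::-1]; crop(t,270,140,400,250,6,'t15c.png')
print('block side',v(at_z(S,np.array([232,363])/4+[220,120],55)))
print('wrist pin',v(at_z(c,np.array([495,98])/1.25,86.5)),'knob base',v(at_z(c,np.array([745,64])/1.25,50)))
print('jaw face',v(at_z(c,np.array([329,60])/1.25,34)),'fixed face',v(at_z(c,np.array([426,60])/1.25,34)))
"
```

```text
block side [79.8 55.7]
wrist pin [-24.1 -11.5] knob base [  -3.3 -171.3]
jaw face [ 3.7 85.8] fixed face [ 3.4 22.7]
```

View pics/t15c.png

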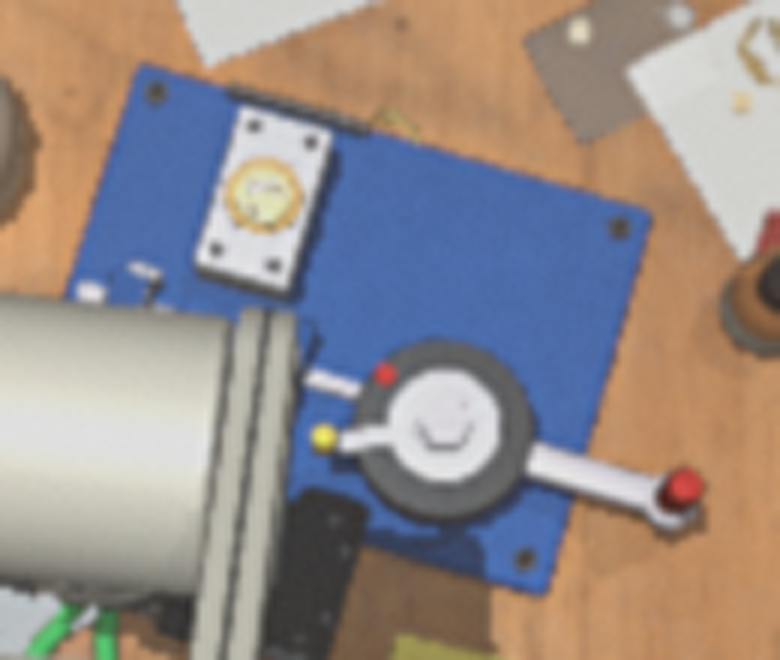

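```bash
python3 -c "
from plan import *; import fit
T=cam('top'); p=fit.r.x+[1,0,0]
def v(P):
    d=P[:2]-p[:2]; C,Sn=np.cos(p[2]),np.sin(p[2]); return np.round([d[0]*C+d[1]*Sn,-d[0]*Sn+d[1]*C],1)
f=lambda u:np.array(u)/6+[270,140]-.4
for n,u,z in (('mov',(264,194),55),('NL',(197,270),48),('NR',(290,295),48),('FL',(240,103),48),('FR',(331,130),48),('lip',(161,278),34)): print(n,v(at_z(T,f(u),z)))
"
```

```text
mov [82.2 45.1]
NL [40.2 65.4]
NR [40.8 20.5]
FL [123.1  68.7]
FR [122.5  23.9]
lip [34.7 81.8]
```

```bash
python3 -c "
from workcell import close_job
print(close_job())"
```

```text
the job is handed in; nothing more can be done
None
```

The block is out of the vice and the job is handed in, at about 20 s of the 67 s allowed. No verdict is reported, so the figures below are my own camera measurements.

**What I did:** I swung the yellow pin from the red dot to the green dot with the fingers loosely around it. I then drove the handle anticlockwise by its knob, ratcheted it back once and drove it again. Last, I pushed the block straight back along the bed with two fingers and backed the arm away.

**Last checks:**
- **Selector:** about +0.45 rad, fully over. At the end of the flip, pushing against its stop also turned the handle about 0.1 rad anticlockwise, which is the loosening direction.
- **Jaw:** backed off about 17 to 19 mm, against the 10 mm needed. The readings differ by about 2 mm.
- **Block:** upright and square on the bed, with its centre at vice x of about 82 to 86 mm. Its rear face is at about x 41 to 46 mm, past the lip at 38 mm and short of the end stop.
- **Surroundings:** nothing standing around looked moved in the last pictures. The arm was clear and touching nothing, and the forces I read stayed around 10 N or less.

**Disagreement:** the side camera put the block's y at about 56 mm, while the top camera and the last wrist view of it gave about 45 mm. I trusted those two because they agree with each other and view the block more directly.

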